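Fetch the offcut from behind the jar and the sanding block

TASK

The wooden offcut lying at the back of the stock tray is needed for planing. Stand the jar and the upright sanding block, which are in front of it, aside on the black rubber mat, then lay the offcut flat and lengthwise on the planing board, wholly on the board and between its two end stops, and after that put the jar and the block back upright where each stood, the block turned as it was. Do not knock the jar or the block over, and leave the tape measure alone.

Things in the scene. Friction and masses are not known exactly. Their poses are not given: they have to be found in the camera images.
- jar_center (a point): Round glass jar of small parts with a plain green screw lid, 64 mm in diameter and 88 mm tall (lid 60 mm wide, from 74 mm up), standing upright on the stock tray, in front of the offcut. Point: its centre, 44 mm above its underside; z up. Grip it high, across the lid and shoulder, closing along the tray's x.
- sander_center (a point): Plain brown sanding block, 60 x 31 mm, stood on end, 100 mm tall, on the stock tray beside the jar, in front of the offcut; which of the two is left changes. Point: its centre, 50 mm above its underside. Own x: its 60 mm width (along the tray's x at the start); own y: its length, upwards; own z: its 31 mm thickness.
- offcut_center (a point): Plain wooden offcut, a bar 140 mm long, 45 mm wide, 32 mm high, lying flat across the back of the stock tray, about 8 mm behind the jar and the block, with about 30 mm free behind it. Point: its centre, 16 mm above its underside; x along its 45 mm width, y along its 140 mm length, z up.
- stock_tray: Fixed low plywood stock tray; origin in the plane of the bench top. x points to its back, y to its left, z up. Floor 9 mm thick (x -80 to 100 mm, y -112 to 112 mm). A strip 10 mm thick along the back, its top 31 mm above the bench, and one along each side, tops 25 mm above the bench; front open. At the start the jar and block have their centres near x = -27 mm and the offcut near x = 35 mm.
- planing_board: Fixed flat wooden planing board, 70 mm wide (x), 220 mm long (y), 10 mm thick, with a darker stop strip 28 mm wide and 12 mm high across each end; 164 mm free between the stops, long sides open. Origin: centre of its underside, on the bench; y along its length.
- rubber_mat: Flat black rubber mat, fixed, 140 mm (x) by 220 mm (y), 4 mm thick: the side area. Origin: centre of its underside, on the bench.
- tape_c (a point): Yellow tape measure, 35 x 84 x 69 mm, standing on the bench plank behind the tray, board and mat: not part of the job. Point: its centre, 35 mm up.
Mind the look-alikes: they are no part of the job. What is shaped like the part that bears sander_center but green is not meant.

How it is judged (in metres and radians):
On the way, in this order (a step that is already met when the one before it is completed fails the run):
1. the jar and the sanding block both stand on the rubber mat while the offcut still lies in its place in the tray (angle between jar_center's own z axis and vertical below 0.15 rad and angle between sander_center's own y axis and vertical below 0.15 rad and x of jar_center in the frame of rubber_mat between -0.07 and 0.07 m and y of jar_center in the frame of rubber_mat between -0.11 and 0.11 m and x of sander_center in the frame of rubber_mat between -0.07 and 0.07 m and y of sander_center in the frame of rubber_mat between -0.11 and 0.11 m and z of jar_center in the frame of rubber_mat below 0.053 m and z of sander_center in the frame of rubber_mat below 0.059 m and distance of offcut_center from where it was at the start of the episode below 0.03 m), for 0.2 s.
2. the offcut lies flat on the planing board between the stops while the jar and the block still stand on the mat (x of offcut_center in the frame of planing_board between -0.013 and 0.013 m and y of offcut_center in the frame of planing_board between -0.014 and 0.014 m and z of offcut_center in the frame of planing_board below 0.031 m and angle between the y axis of offcut_center and the y axis of planing_board, either way round below 0.2 rad and angle between offcut_center's own z axis and vertical below 0.1 rad and angle between jar_center's own z axis and vertical below 0.15 rad and angle between sander_center's own y axis and vertical below 0.15 rad and x of jar_center in the frame of rubber_mat between -0.07 and 0.07 m and y of jar_center in the frame of rubber_mat between -0.11 and 0.11 m and x of sander_center in the frame of rubber_mat between -0.07 and 0.07 m and y of sander_center in the frame of rubber_mat between -0.11 and 0.11 m and z of jar_center in the frame of rubber_mat below 0.053 m and z of sander_center in the frame of rubber_mat below 0.059 m), for 0.2 s.
At the end, for the whole second after the job is handed in: Offcut flat on the planing board between the stops (centre within 13 mm across, 14 mm along, 0.2 rad); jar and block upright (0.15 rad) within 15 mm of where each stood, the block turned as before (0.3 rad); all at rest (x of offcut_center in the frame of planing_board between -0.013 and 0.013 m and y of offcut_center in the frame of planing_board between -0.014 and 0.014 m and z of offcut_center in the frame of planing_board below 0.031 m and angle between the y axis of offcut_center and the y axis of planing_board, either way round below 0.2 rad and angle between offcut_center's own z axis and vertical below 0.1 rad and angle between jar_center's own z axis and vertical below 0.15 rad and angle between sander_center's own y axis and vertical below 0.15 rad and distance of each of jar_center, sander_center from where it was at the start of the episode below 0.015 m and angle between the x axis of sander_center and the x axis of stock_tray, either way round below 0.3 rad and linear speed of each of jar, sander, offcut below 0.03 m/s); the robot touches nothing.
It fails at once if the jar is knocked over (angle between jar_center's own z axis and vertical above 0.6 rad).
It fails at once if the sanding block is knocked over (angle between sander_center's own y axis and vertical above 0.6 rad).
It fails at once if the tape measure is disturbed by more than 25 mm (distance of tape_c from where it was at the start of the episode above 0.025 m).
It also fails if it takes over 115 s, if anything falls off the work surface, if the arm or the gripper's body presses on something with over 40 N, if the wrist force passes 120 N, or if a joint passes its speed limit or range.

ROBOT

A 7-joint arm with a two-finger parallel gripper is mounted at the origin on a cart in front of the work surface, level with it; the furniture and walls round the work are solid. World frame = base frame: x ahead of the robot, y to its left, z up, the work surface at z = 0. Lengths are in m, angles in degrees, forces in N, time in s.
With the tool pointing down it reaches from about 0.375 to 0.925 m from the base axis. Payload 3.1 kg.
Tool frame: the origin (TCP) lies at the very end of the fingers, on their centre line; the grasp point (between the pads) lies ctrl.grip_point_offset behind it (ctrl.grip_point_offset is the distance from the TCP to the grasp point, in m); z points along the fingers, x is the direction in which the jaws open and shut, and the axes are right-handed (so a half turn about z gives the same grasp; the last joint's range is limited). The gripper opens to 85 mm and grips with 20 to 120 N. Pads are 22 mm wide; open, the fingers measure 114 mm over their backs; the gripper's body (76 mm by 85 mm) begins 54 mm behind the grasp point. The pads swing forward as they close: fully open they stand 13 mm farther back than shut.
Start: joints at [-69.259, 21.939, 2.515, 91.553, -1.026, 66.532, -2.859], TCP at [0.288, 0.583, 0.231] pointing down, gripper open.
Joint ranges: [-149.38, 149.38], [-23.57, 123.04], [-84.95, 90], [0, 143.3], [-89.99, 269.99], [3.08, 112.72], [-163.45, 163.45]. Speed limits (degrees/s): [159.86, 159.86, 180, 180, 180, 180, 180].

INTERFACE

Orientations are given as a 3x3 rotation matrix whose columns are the frame's x, y, z axes.
In Python, from station import telemetry, imaging, job, ctrl gives the robot as it stands.
- The arm moves only by the shell command python3 -m creep 'ROWS'. ROWS is JSON, a list of rows, each a list of 5 numbers: the shift along the tool's x, y, z in mm, then the turn about the tool's z in rad, then the finger opening in mm, from 0 to 85.4. In form: [[dx, dy, dz, yaw, fingers], ...]. A call has 1 to 12 rows; each row shifts and turns the pose as measured when the row begins, along the tool's axes as they then stand; what a row does not reach is not made up. A row lasts 1/8 s, in which the tool goes at most 62.5 mm and 10.7 degrees, less where a joint would pass 70% of its speed; a pose out of reach is approached as far as the arm can. A call with a gripper value outside its range is refused whole. The fingers move at their own pace and stop on an object; the grip force is fixed at half the most. Time passes only in rows, so rows that do not move let the fingers close. It gives the time, the measured TCP pose, the force and the opening at its end, in the units of the state.
- telemetry.sense(): the state, without advancing time (a new reading comes with each control period).
- imaging.capture(name): name is "scene" or "top" or "wrist"; returns the picture (400x640x3 uint8, blue, green, red); there is no depth.
- imaging.get_calibration(name): a dict with "fx", "fy", "cx", "cy" (pixels), "position" and "orientation" of the camera in the world. Camera axes: x right, y up, looking along -z (the intrinsics and any distortion apply to the point x, -y, -z); pixel columns grow to the right and rows downward; lengths in m; the calibration is good to about 2 mm. A picture is of the moment at which its call begins: read the wrist's pose just before it. get_calibration takes no time and is no camera call; for the wrist camera it gives the pose at the moment of the call.
- job.sign_off(): hands the job in, once; it reports no verdict.
The state is a dict: "clock": time; "q": joint angles; "joint_velocities": joint speeds; "effort": joint torques, N m; "ee_pos": TCP position; "eef_rot": TCP orientation; "force": force on the tool from outside, world axes, zero at the start; "torque": the same for the moment, N m; "width": finger opening in m.
Only numpy, scipy, OpenCV 4.12 (cv2) and the standard library are available. Lean on these libraries where they do the work, as an engineer would, in place of code of your own. Each camera call takes 0.05 s, during which the arm holds its last target.

## Working session

There is one attempt and no reset: what is moved stays moved. The work goes in short steps, Python scripts to look and compute and a shell command to move; the robot and the scene stay as the last step left them, time stands still between calls to the robot, and variables do not carry over. Pictures are saved under pics/ and viewed, and the job is handed in when it is done.

```bash
mkdir -p pics; ls; python3 - <<'E'
from station import telemetry, imaging, job, ctrl
import cv2,numpy as np
s=telemetry.sense(); print(s['clock'],s['ee_pos'],np.round(s['eef_rot'],3),s['width'],s['force'],ctrl.grip_point_offset)
for n in ("scene","top","wrist"):
    cv2.imwrite(f"pics/{n}0.png",imaging.capture(n)); c=imaging.get_calibration(n); print(n,c)
E
```

```text
pics
0.0 [0.28802305 0.58163689 0.22988538] [[ 0.444  0.896 -0.001]
 [ 0.896 -0.444 -0.002]
 [-0.003  0.    -1.   ]] 0.08566521158682666 [-1.30500744  0.48443126 -0.11088808] 0.0187
scene {'fx': 405.09635168808404, 'fy': 405.09635168808404, 'cx': 323.522796787319, 'cy': 197.47477005065977, 'position': array([-0.14299233, -0.81450876,  0.63509618]), 'orientation': array([[ 0.77906781,  0.28151   , -0.56018342],
       [-0.62670217,  0.37427844, -0.68349107],
       [ 0.01725501,  0.88355406,  0.46801121]])}
top {'fx': 438.17463314580067, 'fy': 438.17463314580067, 'cx': 320.29277915984784, 'cy': 203.0765886278009, 'position': array([0.40403613, 0.0056819 , 1.25342559]), 'orientation': array([[ 0.02648493,  0.99700984, -0.07259428],
       [-0.99964844,  0.0263247 , -0.00316331],
       [-0.00124282,  0.07265254,  0.99735654]])}
wrist {'fx': 312.5659556331206, 'fy': 312.5659556331206, 'cx': 324.5285539564747, 'cy': 199.47865888949968, 'position': array([0.22192877, 0.61569748, 0.37250256]), 'orientation': array([[ 0.44417917, -0.85705167, -0.2610887 ],
       [ 0.89593712,  0.42449488,  0.13076996],
       [-0.0012458 , -0.29200435,  0.95641618]])}
```

View pics/scene0.png

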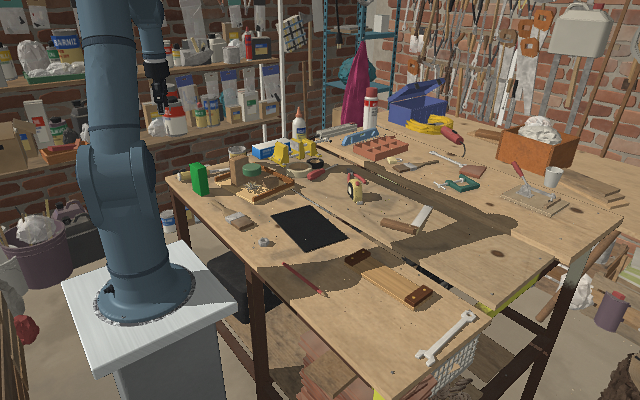

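View pics/top0.png

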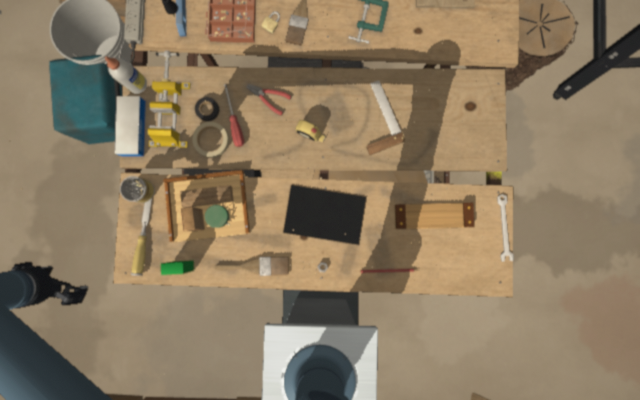

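View pics/wrist0.png

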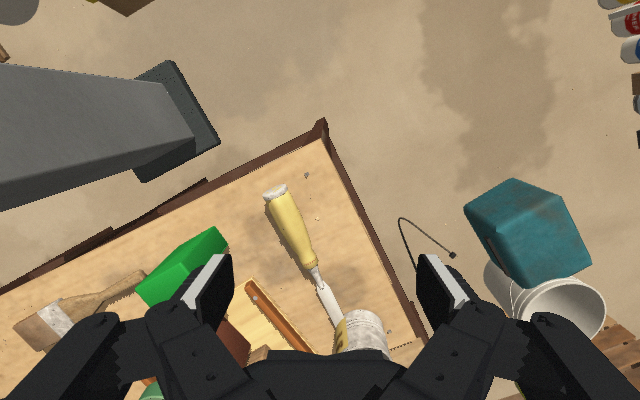

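The overview shows the tray at top px (207,207), the mat at (325,214), the planing board at (435,216) and the tape measure at (310,130). A green block at (177,268) is a look-alike. I'll crop in closer.

```bash
python3 - <<'E'
import cv2
a=cv2.imread('pics/top0.png'); b=cv2.imread('pics/scene0.png')
cv2.imwrite('pics/topcrop.png',cv2.resize(a[160:290,150:290],None,fx=5.6,fy=4.6*5.6/4.6*0.8,interpolation=cv2.INTER_CUBIC)[:600])
cv2.imwrite('pics/topcrop2.png',cv2.resize(a[170:260,275:485],None,fx=3.8,fy=3.8,interpolation=cv2.INTER_CUBIC))
cv2.imwrite('pics/scenecrop.png',cv2.resize(b[135:215,175:325],None,fx=5,fy=5,interpolation=cv2.INTER_CUBIC))
E
```

```text
(no output)
```

View pics/topcrop.png

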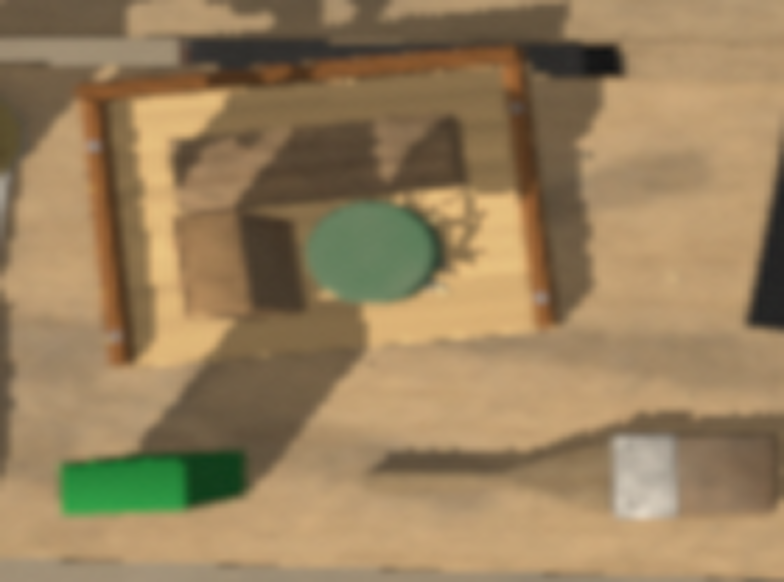

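View pics/topcrop2.png

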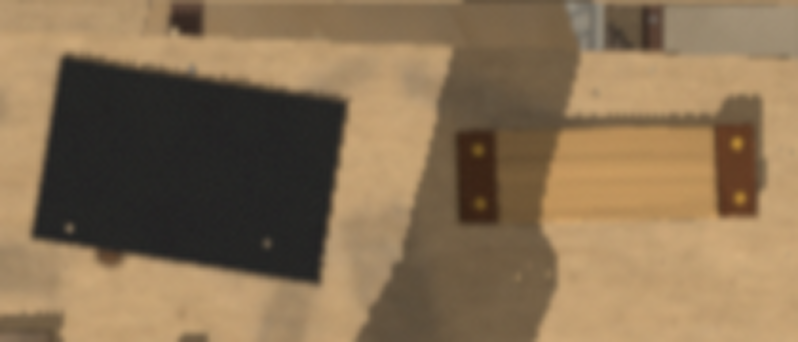

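View pics/scenecrop.png

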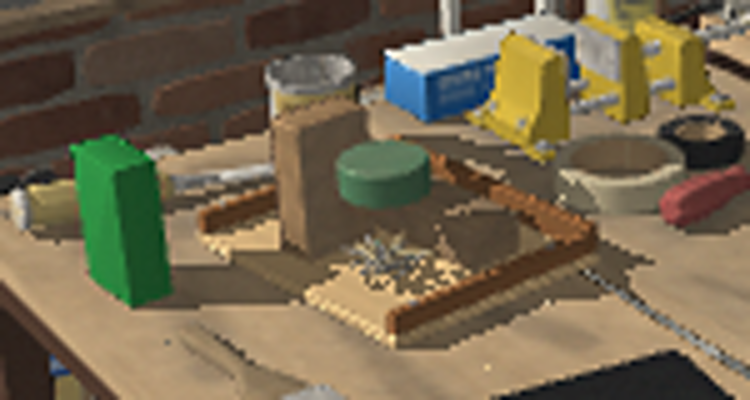

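```bash
cat > h.py <<'E'
import numpy as np, cv2
from station import telemetry, imaging
def ray(c,u,v):
    d=np.array([(u-c['cx'])/c['fx'],-(v-c['cy'])/c['fy'],-1.0]); return np.array(c['orientation'])@d
def p2w(c,u,v,z):
    d=ray(c,u,v); p=np.array(c['position']); return p+d*(z-p[2])/d[2]
def w2p(c,X):
    q=np.array(c['orientation']).T@(np.asarray(X,float)-c['position']); return np.array([c['cx']+c['fx']*q[0]/-q[2], c['cy']-c['fy']*q[1]/-q[2]])
E
python3 - <<'E'
from h import *
c=imaging.get_calibration('top')
def cr(x,y): return x/5.6+150,y/4.48+160
for n,x,y,z in [('trayBL',82,90,.031),('trayBR',522,50,.031),('trayFL',120,362,.025),('trayFR',545,327,.025),('lid',373,250,.088+.009),
 ('sBL',178,212,.109),('sBR',243,210,.109),('sFR',250,315,.109),('sFL',188,315,.109),('oBL',175,140,.041),('oBR',458,115,.041),('oFR',465,185,.041)]:
    print(n,np.round(p2w(c,*cr(x,y),z),4))
def c2(x,y): return x/3.8+275,y/3.8+170
for n,x,y,z in [('mBL',63,55,.004),('mBR',347,100,.004),('mFR',320,282,.004),('mFL',33,238,.004),('bBL',457,131,.022),('bBR',755,124,.022),('bFR',757,216,.022),('bFL',460,223,.022)]:
    print(n,np.round(p2w(c,*c2(x,y),z),4))
E
```

```text
trayBL [0.5462 0.4484 0.031 ]
trayBR [0.5773 0.2287 0.031 ]
trayFL [0.3768 0.4226 0.025 ]
trayFR [0.4042 0.2114 0.025 ]
lid [0.4473 0.2822 0.097 ]
sBL [0.4666 0.3715 0.109 ]
sBR [0.4686 0.3412 0.109 ]
sFR [0.4075 0.335  0.109 ]
sFL [0.4067 0.3639 0.109 ]
oBL [0.515  0.3969 0.041 ]
oBR [0.5343 0.2571 0.041 ]
oFR [0.4908 0.2518 0.041 ]
mBL [0.5463 0.0934 0.004 ]
mBR [ 0.5178 -0.1215  0.004 ]
mFR [ 0.3808 -0.1039  0.004 ]
mFL [0.4079 0.1115 0.004 ]
bBL [ 0.4953 -0.2016  0.022 ]
bBR [ 0.5063 -0.4223  0.022 ]
bFR [ 0.4382 -0.4238  0.022 ]
bFL [ 0.4273 -0.2048  0.022 ]
```

Candidates by top pixel:
- **Jar:** green lid at (217,216), standing in the tray. The tin at (133,188) is not it.
- **Sanding block:** brown block at (188,219), standing on end in the tray. The green block at (177,268) is the look-alike, and the brush at (270,265) is not it.
- **Offcut:** brown bar at (206,195) behind the jar and block. The hammer and pencil are not it.

Next is a wrist view from above the tray.

```bash
python3 -m creep '[[-30,45,-15,0,85],[-30,45,-15,0,85],[-30,45,-15,0,85],[-30,45,-15,0,85],[-30,45,-15,0,85],[-30,45,-15,0,85],[0,0,0,0.17,85],[0,0,0,0.17,85],[0,0,0,0.17,85],[0,0,0,0.17,85],[0,0,0,0.17,85],[0,0,0,0.17,85]]'
```

```text
clock: 1.65
ee_pos: [0.454, 0.2883, 0.3182]
eef_rot: [[0.998, 0.055, -0.006], [0.055, -0.998, -0.008], [-0.007, 0.007, -1.0]]
force: [0.2, -0.3, -0.8]
width: 0.0851
```

```bash
python3 -m creep '[[0,0,0,-0.085,85],[0,0,0,0,85],[0,0,0,0,85]]'; python3 - <<'E'
from h import *
c=imaging.get_calibration('wrist'); im=imaging.capture('wrist'); cv2.imwrite('pics/w1.png',im)
import pickle; pickle.dump(c,open('w1.pkl','wb')); print(c['position'])
E
```

```text
clock: 2.02
ee_pos: [0.4533, 0.2877, 0.3171]
eef_rot: [[0.99, 0.139, -0.008], [0.139, -0.99, -0.009], [-0.009, 0.008, -1.0]]
force: [-0.2, 0.5, -0.2]
width: 0.0854
[0.4443871  0.36326202 0.45888513]
```

View pics/w1.png

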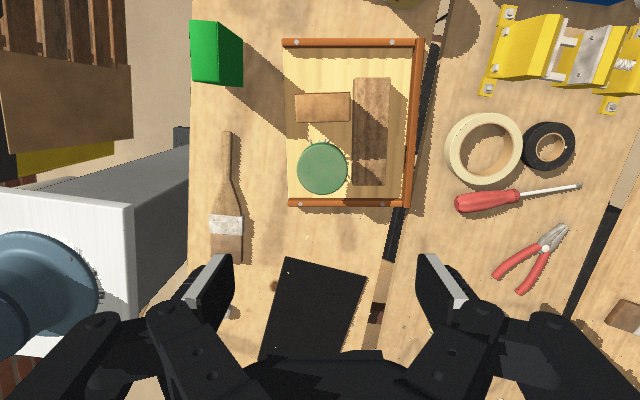

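```bash
python3 - <<'E'
import cv2
a=cv2.imread('pics/w1.png')
cv2.imwrite('pics/w1c.png',cv2.resize(a[30:215,270:430],None,fx=3.2,fy=3.2,interpolation=cv2.INTER_CUBIC))
E
```

```text
(no output)
```

View pics/w1c.png

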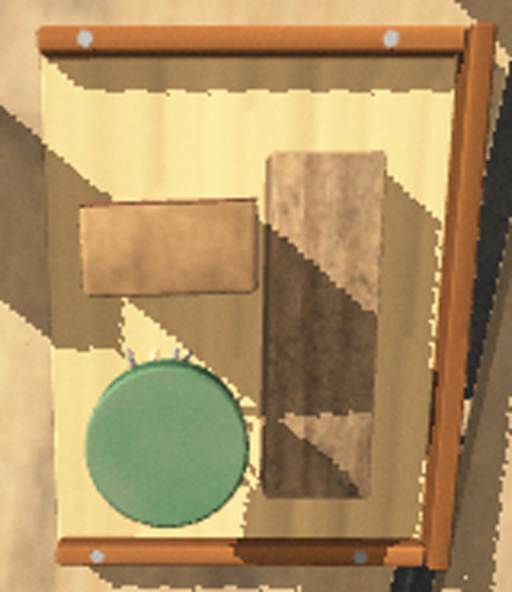

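```bash
python3 - <<'E'
from h import *
import pickle
c=pickle.load(open('w1.pkl','rb'))
f=lambda x,y,z: p2w(c,x/3.2+270,y/3.2+30,z)
S=[f(x,y,.109) for x,y in [(80,205),(254,200),(258,292),(87,297)]]
print('sander',np.mean(S,0),[np.linalg.norm(S[i]-S[i-1]).round(4) for i in range(4)],np.degrees(np.arctan2(*(S[1]-S[0])[1::-1])),np.degrees(np.arctan2(*(S[2]-S[3])[1::-1])))
print('jar',f(166.5,443.5,.097), 'r',f(247,443,.097)-f(86,443,.097))
O=[f(x,y,.041) for x,y in [(270,152),(385,152),(369,497),(266,496)]]
print('off',np.mean(O,0),[np.linalg.norm(O[i]-O[i-1]).round(4) for i in range(4)],[np.degrees(np.arctan2(*(O[i]-O[j])[1::-1])) for i,j in ((1,0),(2,3),(1,2),(0,3))])
T=[f(*p) for p in [(40,28,.025),(492,22,.031),(447,568,.031),(58,563,.025)]]
print('tray',np.round(T,4))
print('mat', [np.round(p2w(c,u,v,.004),4) for u,v in [(286,257),(368,275)]])
E
```

```text
sander [0.44072187 0.35637548 0.109     ] [np.float64(0.0297), np.float64(0.0577), np.float64(0.0297), np.float64(0.0582)] 9.507311497229185 9.618187808049358
jar [0.44884821 0.28800973 0.097     ] r [0.05862374 0.00830252 0.        ]
off [0.50654166 0.33101374 0.041     ] [np.float64(0.1385), np.float64(0.0448), np.float64(0.1388), np.float64(0.0444)] [np.float64(7.926898451498426), np.float64(7.5130147013232085), np.float64(98.71402501985322), np.float64(98.87972458746404)]
tray [[0.3781 0.4301 0.025 ]
 [0.5512 0.4551 0.031 ]
 [0.5826 0.2355 0.031 ]
 [0.4081 0.211  0.025 ]]
mat [array([0.412 , 0.1163, 0.004 ]), array([0.5492, 0.1028, 0.004 ])]
```

```bash
python3 -m creep '[[-3.5,-1,40,0,85.4],[0,0,45,0,85.4],[0,0,45,0,85.4],[0,0,40,0,85.4],[0,0,30,0,85.4],[0,0,0,0,85.4]]'; python3 - <<'E'
from h import *
c=imaging.get_calibration('wrist'); im=imaging.capture('wrist'); cv2.imwrite('pics/w2.png',im)
cv2.imwrite('pics/s2.png',cv2.resize(imaging.capture('scene')[110:230,150:310],None,fx=4,fy=4))
E
```

```text
clock: 2.82
ee_pos: [0.45, 0.2886, 0.1139]
eef_rot: [[0.991, 0.136, -0.004], [0.136, -0.991, -0.005], [-0.004, 0.004, -1.0]]
force: [-0.3, -0.2, 0.9]
width: 0.0857
```

View pics/w2.png

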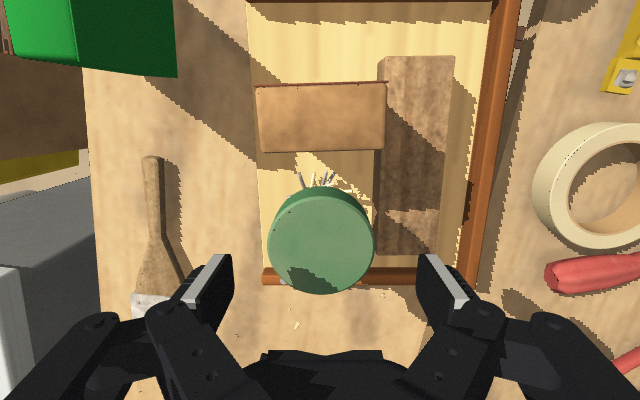

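View pics/s2.png

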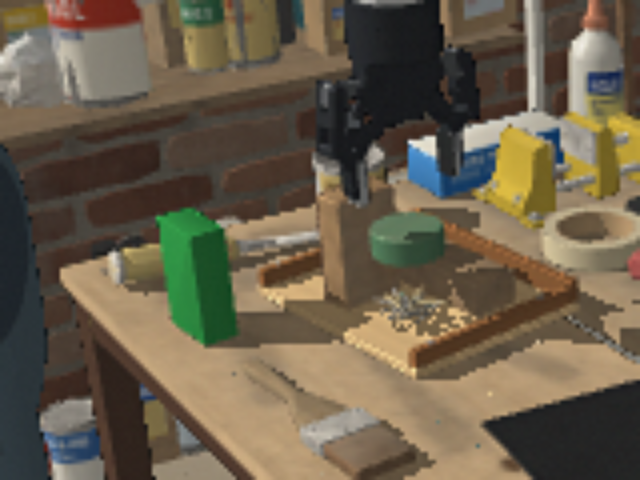

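```bash
python3 - <<'E'
from h import *
c=imaging.get_calibration('wrist')
im=cv2.imread('pics/w2.png')
print(p2w(c,321,244,.097), p2w(c,375,244,.097)-p2w(c,268,244,.097))
for p in [(256,87),(387,82),(386,150),(260,152)]: print(p2w(c,*p,.109))
E
```

```text
[0.45109465 0.28921049 0.097     ] [0.06012007 0.00816125 0.        ]
[0.41105235 0.36778158 0.109     ]
[0.46937545 0.37790923 0.109     ]
[0.4748116  0.34779778 0.109     ]
[0.41507252 0.33867864 0.109     ]
```

```bash
python3 -m creep '[[1,0,20,0,85.4],[0,0,20,0,85.4],[0,0,16,0,85.4],[0,0,0,0,85.4]]'; python3 -m creep '[[0,0,0,0,75],[0,0,0,0,68],[0,0,0,0,60],[0,0,0,0,55],[0,0,0,0,55],[0,0,0,0,55]]'
```

```text
clock: 3.42
ee_pos: [0.4599, 0.2955, 0.0678]
eef_rot: [[0.991, 0.136, 0.014], [0.136, -0.991, 0.01], [0.015, -0.008, -1.0]]
force: [-0.6, -0.9, -0.7]
width: 0.0852
clock: 4.18
ee_pos: [0.4584, 0.2977, 0.0714]
eef_rot: [[0.991, 0.137, 0.012], [0.137, -0.991, 0.014], [0.013, -0.012, -1.0]]
force: [-0.5, 0.1, 0.1]
width: 0.0592
```

```bash
python3 - <<'E'
from h import *
s=telemetry.sense(); print(np.round(s['q'],1),np.round(s['joint_velocities'],2),np.round(s['effort'],1),s['ee_pos'],s['force'],s['torque'])
cv2.imwrite('pics/w3.png',imaging.capture('wrist'))
cv2.imwrite('pics/s3.png',cv2.resize(imaging.capture('scene')[110:230,150:310],None,fx=4,fy=4))
E
```

```text
[-49.2  22.4  14.  114.   -8.   43.5 -22.6] [-0.05  0.07  0.06  0.03 -0.06 -0.23  0.05] [  0.2 -37.3   3.2 -19.7   0.1  -0.3   0. ] [0.45840796 0.29771339 0.07140203] [-0.51958975  0.09264766  0.05030678] [ 0.0600018   0.20882386 -0.01308688]
```

View pics/w3.png

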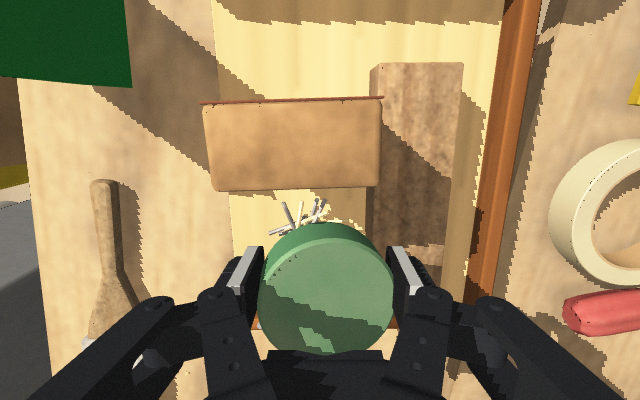

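View pics/s3.png

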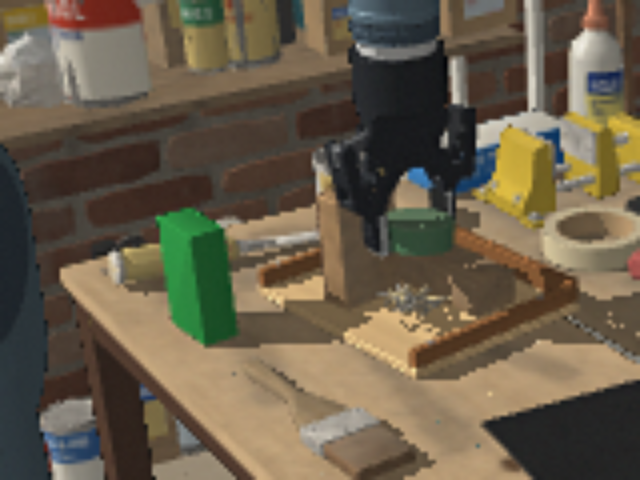

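```bash
python3 - <<'E'
from h import *
cv2.imwrite('pics/s4.png',imaging.capture('scene'));cv2.imwrite('pics/t4.png',imaging.capture('top'))
for i in range(4):
    s=telemetry.sense();print(s['clock'],s['ee_pos'],s['force'],s['width']); imaging.capture('top')
E
```

```text
4.375 [0.45838208 0.2978425  0.07145467] [-0.36342812  0.93520377 -1.89173514] 0.05908133528984094
4.425 [0.45837723 0.29786725 0.0714773 ] [ 0.95390377  0.56388512 -2.67490586] 0.05894502558848361
4.475 [0.45836274 0.29785131 0.07148329] [-0.38173303 -0.88396426 -1.51808407] 0.05877459686711418
4.525 [0.45839764 0.29785897 0.07151033] [-0.49047297 -0.80650441 -0.69090273] 0.05932246366460466
```

View pics/s4.png

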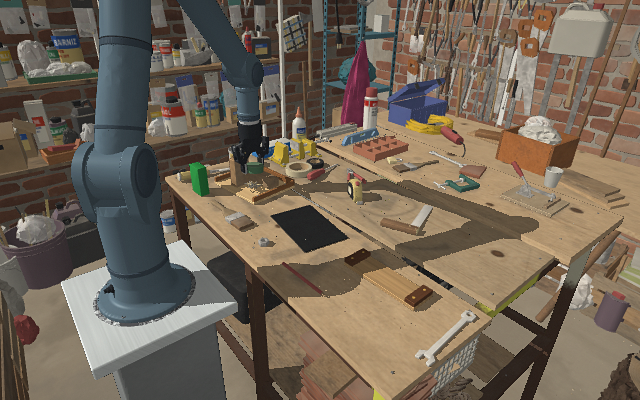

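View pics/t4.png

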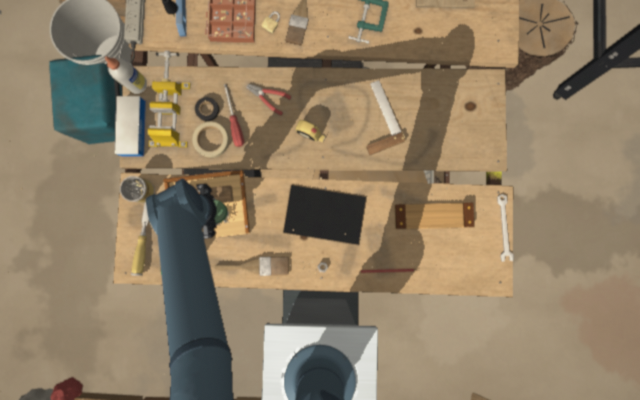

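```bash
python3 - <<'E'
from h import *
c=imaging.get_calibration('wrist')
print(p2w(c,327,300,.097),p2w(c,396,300,.097)-p2w(c,258,300,.097))
for p in [(203,103),(382,98),(379,186),(212,189)]: print(p2w(c,*p,.109))
E
python3 -m creep '[[0,0,0,0,70],[0,0,0,0,85],[0,0,0,0,85]]'
python3 -m creep '[[0,0,-15,0,85]]'
python3 -m creep '[[0,0,-15,0,85]]'
python3 -m creep '[[0,0,0,0,85]]'
```

```text
[0.46038617 0.29167846 0.097     ] [0.05927038 0.00759038 0.        ]
[0.409354   0.36671289 0.109     ]
[0.46623115 0.37611322 0.109     ]
[0.47066726 0.34724096 0.109     ]
[0.41326681 0.33845744 0.109     ]
clock: 4.95
ee_pos: [0.4592, 0.2983, 0.0723]
eef_rot: [[0.99, 0.137, 0.013], [0.137, -0.99, 0.015], [0.015, -0.013, -1.0]]
force: [0.4, -0.6, 0.6]
width: 0.0852
clock: 5.08
ee_pos: [0.4582, 0.2975, 0.0869]
eef_rot: [[0.991, 0.137, 0.011], [0.137, -0.991, 0.013], [0.013, -0.011, -1.0]]
force: [-0.3, 0.2, 0.4]
width: 0.085
clock: 5.2
ee_pos: [0.4586, 0.2975, 0.1034]
eef_rot: [[0.991, 0.137, 0.012], [0.137, -0.991, 0.014], [0.014, -0.012, -1.0]]
force: [0.0, -0.1, 0.3]
width: 0.0854
clock: 5.32
ee_pos: [0.46, 0.2985, 0.1057]
eef_rot: [[0.99, 0.137, 0.015], [0.137, -0.99, 0.016], [0.017, -0.014, -1.0]]
force: [0.8, 0.7, -0.0]
width: 0.0852
```

```bash
for i in 1 2 3; do python3 -m creep '[[0,0,0,0,85]]'|sed -n 2,3p; done; python3 -m creep '[[0,0,15,0,85]]'|sed -n 2,4p;python3 -m creep '[[0,0,0,0,85]]'|sed -n 2,4p;
```

```text
ee_pos: [0.4601, 0.2987, 0.1062]
eef_rot: [[0.99, 0.137, 0.016], [0.137, -0.99, 0.017], [0.018, -0.015, -1.0]]
ee_pos: [0.46, 0.2986, 0.1061]
eef_rot: [[0.99, 0.137, 0.016], [0.137, -0.99, 0.017], [0.018, -0.015, -1.0]]
ee_pos: [0.4597, 0.2984, 0.1057]
eef_rot: [[0.99, 0.137, 0.015], [0.137, -0.99, 0.016], [0.017, -0.014, -1.0]]
ee_pos: [0.4609, 0.2993, 0.0911]
eef_rot: [[0.99, 0.137, 0.017], [0.137, -0.99, 0.018], [0.02, -0.016, -1.0]]
force: [-0.7, -0.3, 0.5]
ee_pos: [0.4592, 0.2982, 0.0888]
eef_rot: [[0.99, 0.137, 0.014], [0.137, -0.99, 0.015], [0.016, -0.013, -1.0]]
force: [1.0, -0.1, -0.7]
```

```bash
python3 -m creep '[[0,6.5,0,0,85]]'|sed -n 2,4p;python3 -m creep '[[0,0,8,0,85]]'|sed -n 2,4p;python3 -m creep '[[0,0,8,0,85]]'|sed -n 2,4p;python3 -m creep '[[0,0,8,0,85]]'|sed -n 2,4p
```

```text
ee_pos: [0.4599, 0.2921, 0.0883]
eef_rot: [[0.99, 0.138, 0.013], [0.138, -0.99, 0.015], [0.015, -0.013, -1.0]]
force: [0.6, -0.1, -1.0]
ee_pos: [0.4607, 0.2914, 0.0803]
eef_rot: [[0.99, 0.137, 0.014], [0.137, -0.991, 0.015], [0.016, -0.013, -1.0]]
force: [0.0, -0.7, 0.2]
ee_pos: [0.4608, 0.2915, 0.0718]
eef_rot: [[0.991, 0.137, 0.014], [0.136, -0.991, 0.015], [0.016, -0.013, -1.0]]
force: [0.0, 0.3, 0.0]
ee_pos: [0.4609, 0.2915, 0.0632]
eef_rot: [[0.991, 0.136, 0.014], [0.136, -0.991, 0.015], [0.016, -0.013, -1.0]]
force: [0.2, 0.3, -0.1]
```

```bash
python3 - <<'E'
from h import *
im=imaging.capture('wrist');c=imaging.get_calibration('wrist');s=telemetry.sense();print(s['ee_pos'],s['clock'],s['effort'])
cv2.imwrite('pics/w5.png',im)
cv2.imwrite('pics/s5.png',cv2.resize(imaging.capture('scene')[60:230,150:310],None,fx=3.5,fy=3.5))
E
```

```text
[0.46002771 0.29104662 0.06207336] 6.5 [ 2.69262185e-01 -3.89090967e+01  3.29731554e+00 -2.00599623e+01
 -7.85977609e-03 -2.23092861e-01  6.37064237e-03]
```

View pics/w5.png

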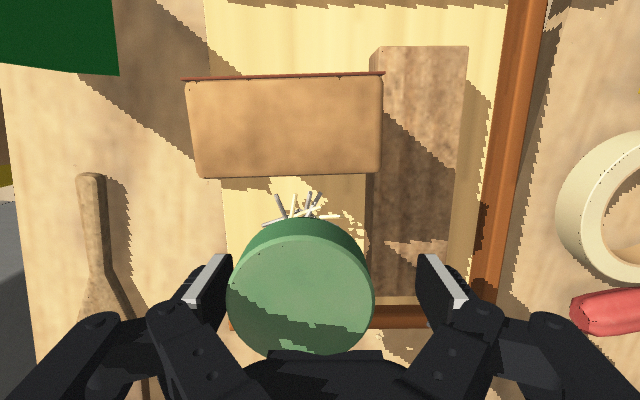

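View pics/s5.png

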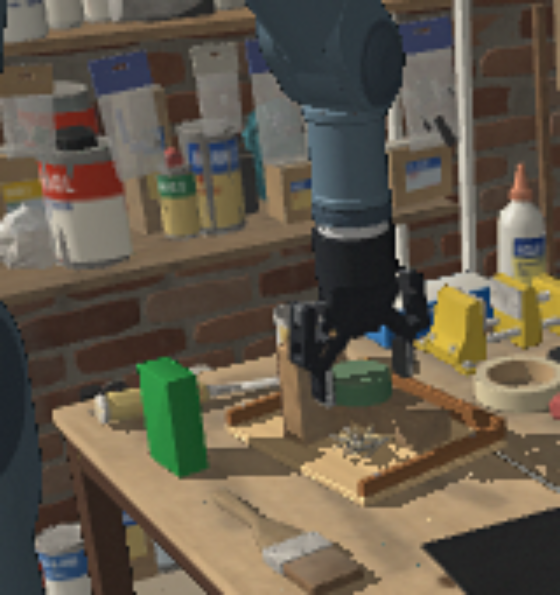

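```bash
python3 - <<'E'
from h import *
c=imaging.get_calibration('wrist')
print(p2w(c,301,295,.097),p2w(c,375,295,.097)-p2w(c,227,295,.097))
for p in [(185,80),(384,75),(381,173),(203,178)]: print(p2w(c,*p,.109))
E
```

```text
[0.45040243 0.2917964  0.097     ] [0.05825104 0.00742422 0.        ]
[0.40888601 0.36585443 0.109     ]
[0.46560917 0.3750826  0.109     ]
[0.47011783 0.34658128 0.109     ]
[0.41483344 0.33754732 0.109     ]
```

```bash
python3 -m creep '[[-5,0,0,0,85],[-4.5,0,3,0,85],[0,0,2,0,85],[0,0,0,0,85]]'; python3 - <<'E'
from h import *
im=imaging.capture('wrist');c=imaging.get_calibration('wrist');s=telemetry.sense();print(s['ee_pos'],s['clock'])
cv2.imwrite('pics/w6.png',im)
E
```

```text
clock: 7.05
ee_pos: [0.45, 0.2903, 0.0574]
eef_rot: [[0.99, 0.137, 0.013], [0.137, -0.99, 0.015], [0.015, -0.013, -1.0]]
force: [0.5, -0.4, -0.7]
width: 0.085
[0.44999995 0.29030626 0.0574618 ] 7.1
```

View pics/w6.png

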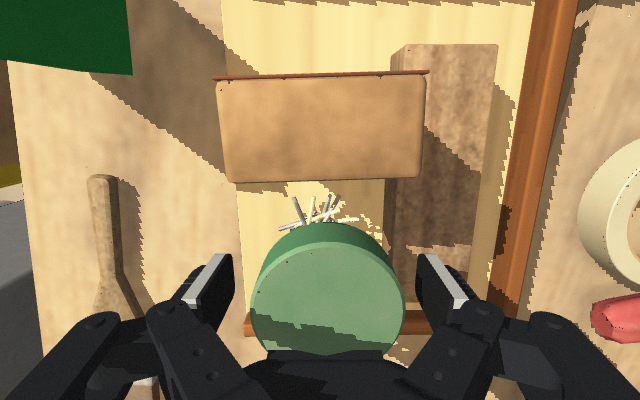

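Lid centre column is about 328 and the finger midpoint about 327, so the jar is centred. I'll close and lift, checking at each step.

```bash
python3 -m creep '[[0,0,0,0,70],[0,0,0,0,62],[0,0,0,0,56],[0,0,0,0,50],[0,0,0,0,50]]'; python3 -m creep '[[0,0,-3,0,50],[0,0,-6,0,50],[0,0,-10,0,50],[0,0,0,0,50]]';python3 - <<'E'
from h import *
im=imaging.capture('wrist');cv2.imwrite('pics/w7.png',im)
cv2.imwrite('pics/s7.png',cv2.resize(imaging.capture('scene')[60:230,150:310],None,fx=3.5,fy=3.5))
E
```

```text
clock: 7.72
ee_pos: [0.4507, 0.2906, 0.0586]
eef_rot: [[0.991, 0.137, 0.013], [0.137, -0.991, 0.015], [0.015, -0.013, -1.0]]
force: [-1.0, -1.1, 0.5]
width: 0.0597
clock: 8.22
ee_pos: [0.4492, 0.2892, 0.0772]
eef_rot: [[0.991, 0.137, 0.011], [0.137, -0.991, 0.013], [0.013, -0.012, -1.0]]
force: [0.3, 0.1, -2.3]
width: 0.0599
```

View pics/w7.png

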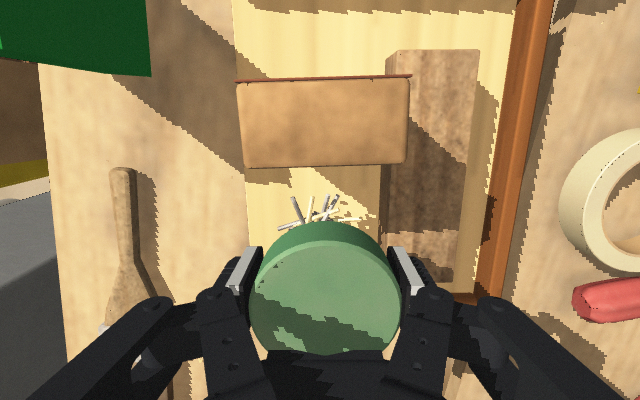

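View pics/s7.png

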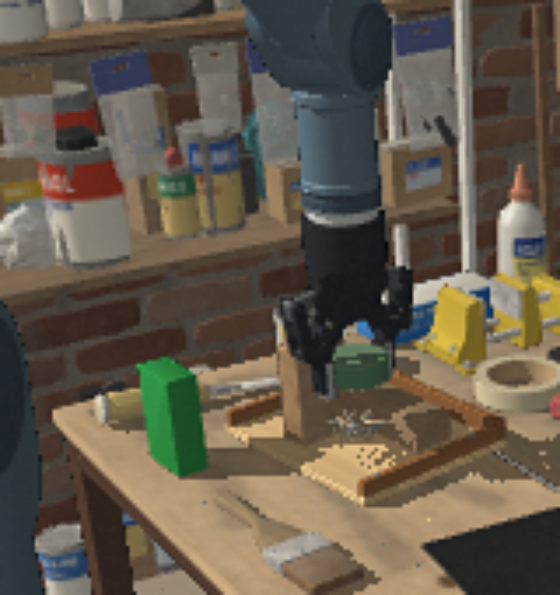

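```bash
python3 -m creep '[[0,0,-20,0,50],[0,0,-30,0,50],[0,0,-15,0,50],[-2,20,0,0,50],[-4,36,0,0,50],[-4,38,0,0,50],[-4,38,0,0,50],[-4,38,0,0,50],[-4,38,0,0,50],[-4,38,0,0,50],[-4,38,0,0,50],[-3,30,0,0,50]]';python3 -m creep '[[-2,18,0,0,50],[0,0,0,0,50],[0,0,0,0,50]]'
```

```text
clock: 9.82
ee_pos: [0.4454, -0.0498, 0.1297]
eef_rot: [[0.991, 0.134, -0.01], [0.134, -0.991, 0.002], [-0.01, -0.003, -1.0]]
force: [0.8, 0.7, -2.0]
width: 0.0599
clock: 10.2
ee_pos: [0.4401, -0.074, 0.1267]
eef_rot: [[0.992, 0.123, -0.017], [0.123, -0.992, 0.001], [-0.017, -0.003, -1.0]]
force: [0.3, 0.3, -2.3]
width: 0.0598
```

```bash
python3 -m creep '[[10,-9,0,0,50],[9,-8,20,0,50],[0,0,20,0,50],[0,0,0,0,50]]';python3 - <<'E'
from h import *
im=imaging.capture('wrist');cv2.imwrite('pics/w8.png',im)
cv2.imwrite('pics/t8.png',cv2.resize(imaging.capture('top')[150:290,130:490],None,fx=2.2,fy=2.2))
cv2.imwrite('pics/s8.png',cv2.resize(imaging.capture('scene')[90:290,200:400],None,fx=3,fy=3))
E
```

```text
clock: 10.7
ee_pos: [0.4595, -0.0467, 0.0854]
eef_rot: [[0.991, 0.133, -0.015], [0.133, -0.991, 0.003], [-0.014, -0.005, -1.0]]
force: [-1.5, 0.3, -2.6]
width: 0.0601
```

View pics/w8.png

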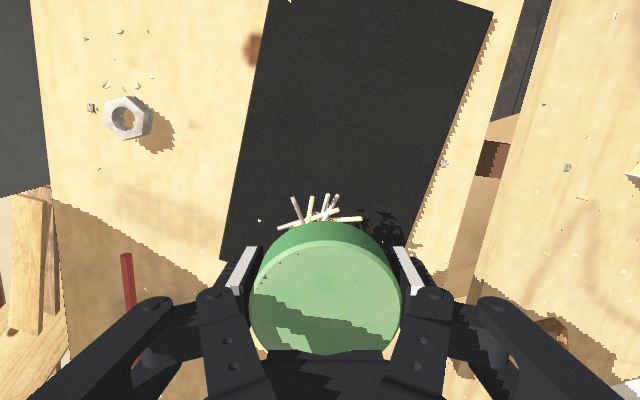

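View pics/s8.png

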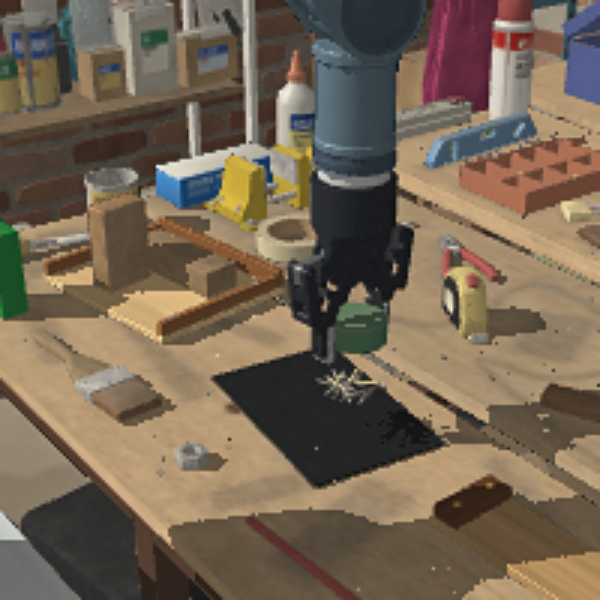

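```bash
python3 -m creep '[[0,0,14,0,50],[0,0,10,0,50],[0,0,2,0,50],[0,0,0,0,50],[0,0,0,0,50]]'
```

```text
clock: 11.48
ee_pos: [0.4622, -0.0478, 0.0609]
eef_rot: [[0.991, 0.131, -0.007], [0.131, -0.991, 0.004], [-0.006, -0.005, -1.0]]
force: [0.4, 0.1, -2.0]
width: 0.06
```

```bash
python3 -m creep '[[0,0,3,0,50],[0,0,1,0,50],[0,0,0,0,50]]'|sed -n 2,4p;python3 -m creep '[[0,0,2,0,50],[0,0,0,0,50]]'|sed -n 2,4p;
```

```text
ee_pos: [0.4626, -0.0479, 0.0571]
eef_rot: [[0.991, 0.131, -0.006], [0.131, -0.991, 0.005], [-0.005, -0.005, -1.0]]
force: [0.7, 0.3, -2.4]
ee_pos: [0.4627, -0.0478, 0.055]
eef_rot: [[0.991, 0.131, -0.006], [0.131, -0.991, 0.005], [-0.005, -0.005, -1.0]]
force: [0.0, 0.7, -1.6]
```

```bash
python3 -m creep '[[0,0,1.5,0,50],[0,0,0,0,50]]'|sed -n 2,4p;python3 -m creep '[[0,0,1,0,50],[0,0,0,0,50]]'|sed -n 2,4p;
```

```text
ee_pos: [0.4631, -0.048, 0.054]
eef_rot: [[0.991, 0.131, -0.006], [0.131, -0.991, 0.005], [-0.005, -0.005, -1.0]]
force: [-0.9, 0.0, -1.2]
ee_pos: [0.4631, -0.0481, 0.0541]
eef_rot: [[0.991, 0.13, -0.006], [0.13, -0.991, 0.006], [-0.005, -0.006, -1.0]]
force: [-0.5, 0.1, -1.8]
```

```bash
python3 -m creep '[[0,0,1,0,50],[0,0,0,0,50]]'|sed -n 2,4p;python3 -m creep '[[0,0,0,0,63],[0,0,0,0,66],[0,0,0,0,72],[0,0,0,0,85]]';python3 -m creep '[[0,0,0,0,85],[0,0,-20,0,85],[0,0,-30,0,85],[0,0,-40,0,85],[0,0,-40,0,85],[0,0,0,0,85]]';python3 - <<'E'
from h import *
cv2.imwrite('pics/w9.png',imaging.capture('wrist'))
cv2.imwrite('pics/s9.png',cv2.resize(imaging.capture('scene')[90:290,200:400],None,fx=3,fy=3))
E
```

```text
ee_pos: [0.4632, -0.0482, 0.0541]
eef_rot: [[0.991, 0.13, -0.007], [0.13, -0.991, 0.007], [-0.006, -0.007, -1.0]]
force: [-1.1, 0.9, -1.1]
clock: 13.35
ee_pos: [0.4645, -0.0481, 0.054]
eef_rot: [[0.991, 0.13, -0.004], [0.13, -0.991, 0.006], [-0.003, -0.006, -1.0]]
force: [-0.2, 0.4, -0.7]
width: 0.0848
clock: 14.1
ee_pos: [0.4648, -0.049, 0.1873]
eef_rot: [[0.991, 0.13, -0.005], [0.13, -0.991, 0.005], [-0.004, -0.006, -1.0]]
force: [-0.0, -1.0, -0.9]
width: 0.0848
```

View pics/s9.png

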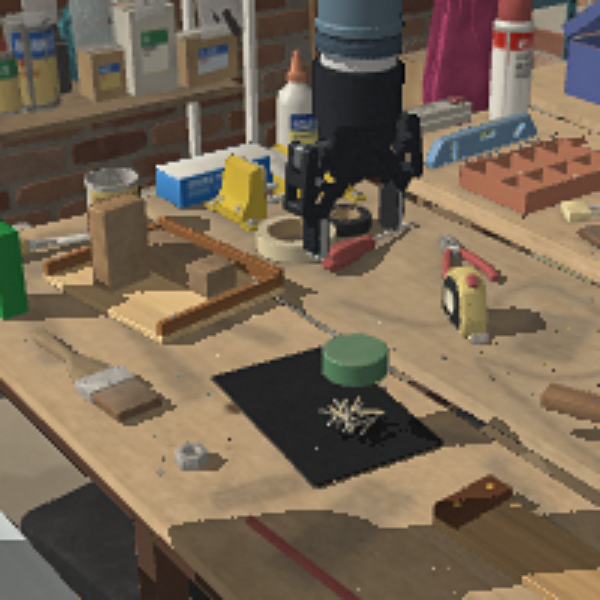

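View pics/w9.png

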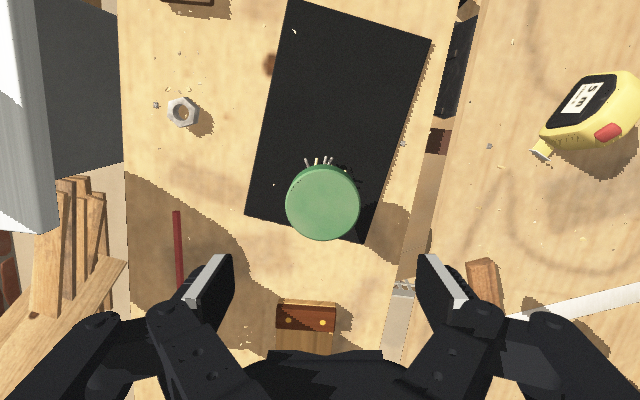

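The jar is upright on the mat, with its lid at wrist px (322,203). I'll refine the mat and jar positions, then fetch the block.

```bash
python3 - <<'E'
from h import *
c=imaging.get_calibration('wrist')
print('lid',p2w(c,322,203,.092))
for p in [(293,0),(431,39),(364,243),(245,214)]: print(p2w(c,*p,.004).round(4))
E
python3 -m creep '[[0,0,-15,0,85],[4,-40,0,0,85],[4,-40,0,0,85],[4,-40,0,0,85],[4,-40,0,0,85],[4,-40,0,0,85],[4,-40,0,0,85],[4,-40,0,0,85],[4,-40,0,0,85],[4,-40,0,0,85],[0,0,0,0,85],[0,0,0,0,85]]'
```

```text
lid [ 0.45915621 -0.04784992  0.092     ]
[0.4104 0.1125 0.004 ]
[0.5413 0.0971 0.004 ]
[ 0.5137 -0.1155  0.004 ]
[ 0.379  -0.0989  0.004 ]
clock: 15.7
ee_pos: [0.4465, 0.3202, 0.1936]
eef_rot: [[0.992, 0.125, -0.029], [0.124, -0.992, -0.007], [-0.03, 0.004, -1.0]]
force: [0.2, -0.3, 0.9]
width: 0.0847
```

```bash
python3 -m creep '[[1,-19,0,-0.035,85],[1,-18,0,0,85],[0,0,0,0,85],[0,0,25,0,85],[0,0,20,0,85],[0,0,0,0,85],[0,0,0,0,85]]';python3 - <<'E'
from h import *
im=imaging.capture('wrist');cv2.imwrite('pics/w10.png',im)
import pickle; pickle.dump(imaging.get_calibration('wrist'),open('w10.pkl','wb'))
E
```

```text
clock: 16.58
ee_pos: [0.4436, 0.3568, 0.1488]
eef_rot: [[0.987, 0.157, -0.028], [0.157, -0.988, -0.007], [-0.028, 0.003, -1.0]]
force: [-0.2, 0.4, -0.5]
width: 0.0851
```

View pics/w10.png

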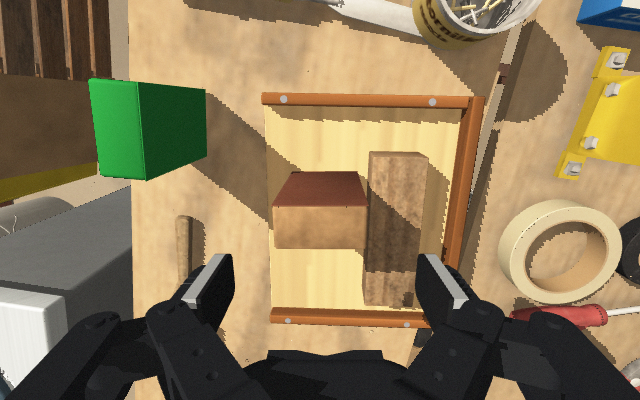

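```bash
python3 - <<'E'
from h import *
import pickle
c=pickle.load(open('w10.pkl','rb'))
S=[p2w(c,*p,.109) for p in [(274,207),(368,206),(365,247),(276,248)]]
print(np.mean(S,0),np.round(S,4))
O=[p2w(c,*p,.041) for p in [(371,153),(427,153),(416,307),(367,305)]]
print(np.mean(O,0),np.round(O,4))
E
```

```text
[0.44026047 0.35722619 0.109     ] [[0.4099 0.3658 0.109 ]
 [0.4667 0.376  0.109 ]
 [0.4702 0.3487 0.109 ]
 [0.4142 0.3384 0.109 ]]
[0.50616802 0.33277135 0.041     ] [[0.4717 0.3991 0.041 ]
 [0.5154 0.4062 0.041 ]
 [0.5412 0.2658 0.041 ]
 [0.4963 0.2599 0.041 ]]
```

```bash
python3 -m creep '[[-1,0,20,0,85],[0,0,20,0,85],[0,0,15,0,85],[0,0,0,0,85],[0,0,0,0,85]]';python3 - <<'E'
from h import *
im=imaging.capture('wrist');cv2.imwrite('pics/w11.png',im)
E
```

```text
clock: 17.25
ee_pos: [0.4448, 0.3586, 0.0976]
eef_rot: [[0.988, 0.156, -0.021], [0.156, -0.988, -0.001], [-0.02, -0.002, -1.0]]
force: [0.9, -0.4, -1.0]
width: 0.085
```

View pics/w11.png

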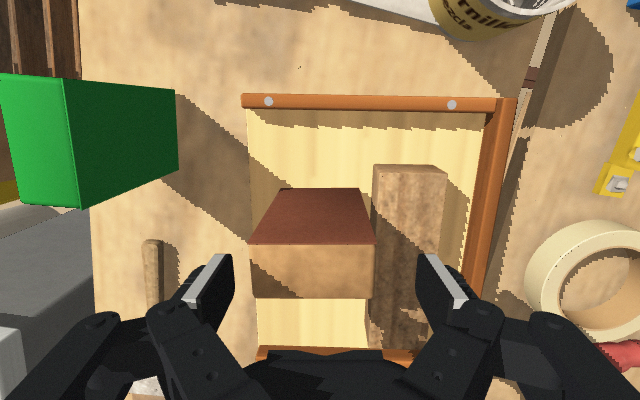

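```bash
python3 -m creep '[[-5.5,0,0,0,85],[0,0,10,0,85],[0,0,10,0,85],[0,0,10,0,85],[0,0,4,0,85],[0,0,0,0,85]]';python3 - <<'E'
from h import *
im=imaging.capture('wrist');cv2.imwrite('pics/w12.png',im)
E
```

```text
clock: 18.05
ee_pos: [0.4382, 0.3579, 0.0619]
eef_rot: [[0.987, 0.156, -0.02], [0.156, -0.988, -0.0], [-0.02, -0.003, -1.0]]
force: [-0.5, 0.7, -0.1]
width: 0.0849
```

View pics/w12.png

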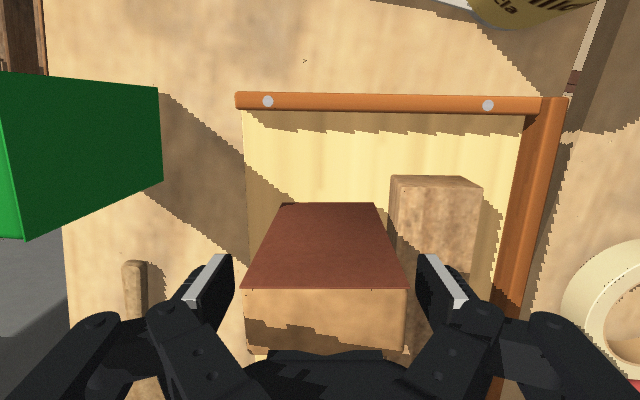

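```bash
python3 -m creep '[[0,0,0,0,70],[0,0,0,0,62],[0,0,0,0,56],[0,0,0,0,50],[0,0,0,0,50]]'; python3 -m creep '[[0,0,-3,0,50],[0,0,-6,0,50],[0,0,-10,0,50],[0,0,0,0,50]]';python3 - <<'E'
from h import *
im=imaging.capture('wrist');cv2.imwrite('pics/w13.png',im)
cv2.imwrite('pics/s13.png',cv2.resize(imaging.capture('scene')[90:290,150:350],None,fx=3,fy=3))
E
```

```text
clock: 18.73
ee_pos: [0.4392, 0.3586, 0.0632]
eef_rot: [[0.988, 0.156, -0.018], [0.156, -0.988, 0.002], [-0.018, -0.004, -1.0]]
force: [0.2, -0.4, -1.7]
width: 0.0594
clock: 19.23
ee_pos: [0.4396, 0.3585, 0.0835]
eef_rot: [[0.988, 0.156, -0.018], [0.156, -0.988, 0.002], [-0.018, -0.004, -1.0]]
force: [-0.2, -0.3, -1.1]
width: 0.0595
```

View pics/s13.png

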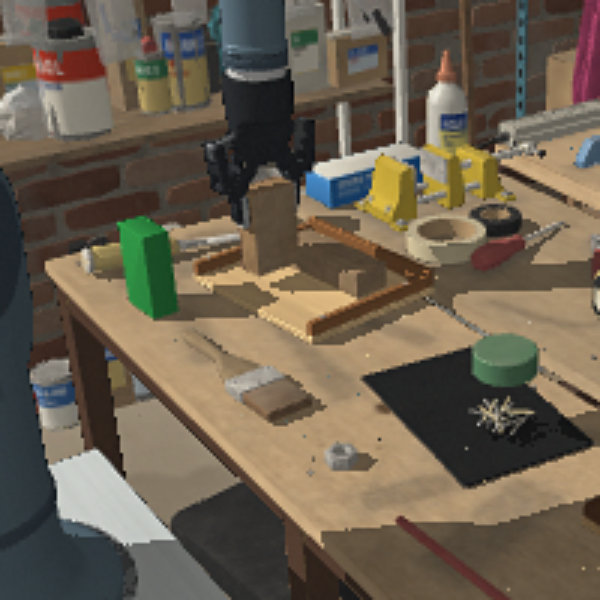

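```bash
python3 -m creep '[[0,0,-25,0,50],[0,0,-30,0,50],[0,0,-25,0,50],[-1,20,0,0,50],[-2,35,0,0,50],[-2,40,0,0,50],[-2,40,0,0,50],[-2,40,0,0,50],[-2,40,0,0,50],[-2,40,0,0,50],[-2,28,0,0,50],[-1,10,0,0,50]]';python3 -m creep '[[0,0,0,0,50],[0,0,0,0,50],[0,0,0,0,50]]'
```

```text
clock: 20.82
ee_pos: [0.4587, 0.0408, 0.1518]
eef_rot: [[0.988, 0.149, -0.042], [0.149, -0.989, -0.015], [-0.044, 0.008, -0.999]]
force: [0.5, -0.3, -0.1]
width: 0.0597
clock: 21.2
ee_pos: [0.457, 0.0421, 0.1503]
eef_rot: [[0.988, 0.151, -0.045], [0.15, -0.989, -0.014], [-0.047, 0.008, -0.999]]
force: [0.8, -0.3, 0.7]
width: 0.0594
```

```bash
python3 -m creep '[[13,-9,0,0,50],[0,0,0,0,50]]'|sed -n 2,3p;python3 -m creep '[[0,0,25,0,50],[0,0,25,0,50],[0,0,10,0,50],[0,0,0,0,50]]'|sed -n 2,3p
```

```text
ee_pos: [0.4697, 0.0561, 0.1497]
eef_rot: [[0.987, 0.154, -0.044], [0.154, -0.988, -0.014], [-0.045, 0.007, -0.999]]
ee_pos: [0.4695, 0.0578, 0.0893]
eef_rot: [[0.986, 0.159, -0.041], [0.158, -0.987, -0.013], [-0.042, 0.007, -0.999]]
```

```bash
python3 -m creep '[[0,0,12,0,50],[0,0,10,0,50],[0,0,4,0,50],[0,0,0,0,50],[0,0,0,0,50]]'|sed -n 2,4p;python3 -m creep '[[0,0,2,0,50],[0,0,0,0,50]]'|sed -n 2,4p
```

```text
ee_pos: [0.4703, 0.0579, 0.0634]
eef_rot: [[0.987, 0.159, -0.037], [0.158, -0.987, -0.012], [-0.039, 0.006, -0.999]]
force: [0.2, 0.4, -0.5]
ee_pos: [0.4707, 0.0579, 0.0617]
eef_rot: [[0.987, 0.159, -0.036], [0.158, -0.987, -0.012], [-0.038, 0.006, -0.999]]
force: [0.1, -0.2, -0.2]
```

```bash
python3 -m creep '[[0,0,2,0,50],[0,0,0,0,50]]'|sed -n 2,4p;python3 -m creep '[[0,0,1.5,0,50],[0,0,0,0,50]]'|sed -n 2,4p;python3 -m creep '[[0,0,1.5,0,50],[0,0,0,0,50]]'|sed -n 2,4p
```

```text
ee_pos: [0.4707, 0.0579, 0.0597]
eef_rot: [[0.987, 0.159, -0.036], [0.158, -0.987, -0.012], [-0.037, 0.006, -0.999]]
force: [0.5, -0.1, 0.0]
ee_pos: [0.471, 0.058, 0.0587]
eef_rot: [[0.987, 0.159, -0.036], [0.158, -0.987, -0.011], [-0.037, 0.006, -0.999]]
force: [-1.3, -0.4, 0.6]
ee_pos: [0.4712, 0.058, 0.0588]
eef_rot: [[0.987, 0.158, -0.036], [0.158, -0.987, -0.01], [-0.038, 0.005, -0.999]]
force: [-0.2, 0.1, -1.7]
```

Contact at z = 0.0588. Releasing and rising.

```bash
python3 -m creep '[[0,0,0.5,0,50],[0,0,0,0,62],[0,0,0,0,64],[0,0,0,0,68],[0,0,0,0,76],[0,0,0,0,85],[0,0,0,0,85]]';python3 -m creep '[[0,0,-20,0,85],[0,0,-30,0,85],[0,0,-40,0,85],[0,0,-30,0,85],[0,0,0,0,85],[0,0,0,0,85]]';python3 - <<'E'
from h import *
cv2.imwrite('pics/w14.png',imaging.capture('wrist'))
cv2.imwrite('pics/s14.png',cv2.resize(imaging.capture('scene')[90:290,150:350],None,fx=3,fy=3))
E
```

```text
clock: 24.45
ee_pos: [0.4711, 0.058, 0.0577]
eef_rot: [[0.987, 0.159, -0.036], [0.158, -0.987, -0.011], [-0.038, 0.005, -0.999]]
force: [-0.2, 1.0, -0.1]
width: 0.085
clock: 25.2
ee_pos: [0.4743, 0.059, 0.1799]
eef_rot: [[0.987, 0.158, -0.039], [0.158, -0.987, -0.012], [-0.041, 0.005, -0.999]]
force: [-0.6, 0.8, -0.4]
width: 0.0852
```

View pics/s14.png

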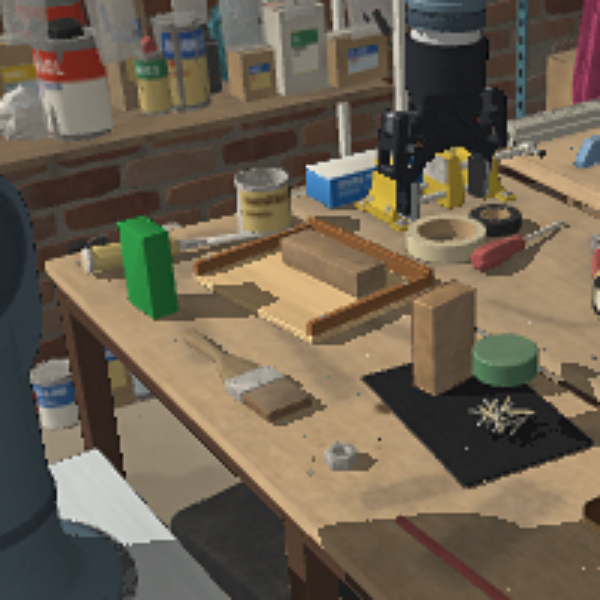

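View pics/w14.png

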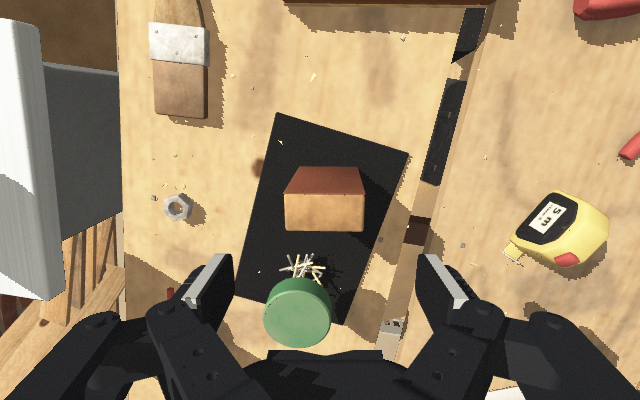

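```bash
python3 -m creep '[[3,-12,0,0,85],[8,-28,0,0,85],[10,-34,0,0,85],[10,-34,0,0,85],[10,-34,0,0,85],[10,-34,0,0,85],[10,-34,0,0,85],[8,-28,0,0,85],[3,-12,0,0,85],[0,0,0,0,65],[0,0,0,0,65],[0,0,0,0,65]]';python3 - <<'E'
from h import *
cv2.imwrite('pics/w15.png',imaging.capture('wrist'))
import pickle; pickle.dump(imaging.get_calibration('wrist'),open('w15.pkl','wb'))
E
```

```text
clock: 26.8
ee_pos: [0.4981, 0.3278, 0.1622]
eef_rot: [[0.985, 0.159, -0.059], [0.158, -0.987, -0.021], [-0.062, 0.012, -0.998]]
force: [0.5, -0.4, 0.5]
width: 0.0653
```

View pics/w15.png

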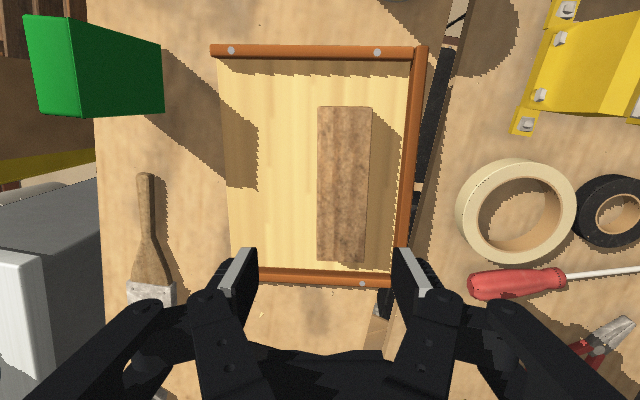

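```bash
python3 - <<'E'
from h import *
import pickle
c=pickle.load(open('w15.pkl','rb'))
O=[p2w(c,*p,.041) for p in [(318,107),(372,107),(364,262),(318,262)]]
print(np.mean(O,0),np.round(O,4))
o=np.mean(O,0);s=telemetry.sense();R=np.array(s['eef_rot'])
print(R.T@(o-s['ee_pos']), np.degrees(np.arctan2(*((O[0]+O[1]-O[2]-O[3])[1::-1]))))
print([p2w(c,*p,z).round(4) for p,z in [((430,46),.031),((212,47),.025),((232,285),.025),((404,286),.031)]])
E
```

```text
[0.50689219 0.3306054  0.041     ] [[0.475  0.3962 0.041 ]
 [0.5178 0.403  0.041 ]
 [0.5386 0.2657 0.041 ]
 [0.4962 0.2575 0.041 ]]
[ 0.01642876 -0.00305278  0.12045121] 98.66876004797948
[array([0.5536, 0.4547, 0.031 ]), array([0.3797, 0.4287, 0.025 ]), array([0.4117, 0.2046, 0.025 ]), array([0.5839, 0.2419, 0.031 ])]
```

```bash
python3 -m creep '[[16,-3,30,0,65],[0,0,45,0,65],[0,0,18,0,65],[0,0,0,0,65],[0,0,0,0,65]]';python3 - <<'E'
from h import *
cv2.imwrite('pics/w16.png',imaging.capture('wrist'))
import pickle; pickle.dump(imaging.get_calibration('wrist'),open('w15.pkl','wb'))
E
```

```text
clock: 27.48
ee_pos: [0.5127, 0.329, 0.0707]
eef_rot: [[0.987, 0.153, -0.052], [0.152, -0.988, -0.017], [-0.054, 0.009, -0.998]]
force: [0.3, -0.2, 0.5]
width: 0.0647
```

View pics/w16.png

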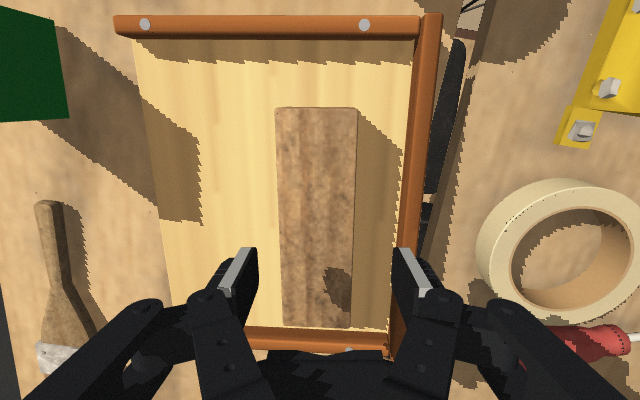

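```bash
python3 - <<'E'
from h import *
import pickle
c=pickle.load(open('w15.pkl','rb'))
O=[p2w(c,*p,.041) for p in [(276,108),(357,108),(350,328),(283,327)]]
o=np.mean(O,0);s=telemetry.sense();R=np.array(s['eef_rot'])
print(o,R.T@(o-s['ee_pos']))
E
python3 -m creep '[[-5,-2,0,0,65],[0,0,20,0,65],[0,0,15,0,65],[0,0,8,0,65],[0,0,0,0,65]]'
```

```text
[0.50647122 0.33118628 0.041     ] [-0.00440663 -0.00336139  0.03019007]
clock: 28.15
ee_pos: [0.5057, 0.3309, 0.0273]
eef_rot: [[0.987, 0.154, -0.05], [0.153, -0.988, -0.015], [-0.051, 0.007, -0.999]]
force: [0.7, 0.0, 0.0]
width: 0.0649
```

```bash
python3 -m creep '[[0,0,6,0,65],[0,0,4,0,65],[0,0,0,0,65]]';python3 -m creep '[[0,0,0,0,56],[0,0,0,0,50],[0,0,0,0,44],[0,0,0,0,38],[0,0,0,0,35]]';python3 -m creep '[[0,0,-4,0,35],[0,0,-10,0,35],[0,0,-20,0,35],[0,0,-20,0,35],[0,0,0,0,35]]';python3 - <<'E'
from h import *
cv2.imwrite('pics/w17.png',imaging.capture('wrist'))
cv2.imwrite('pics/s17.png',cv2.resize(imaging.capture('scene')[90:290,150:350],None,fx=3,fy=3))
E
```

```text
clock: 28.52
ee_pos: [0.5057, 0.3309, 0.0168]
eef_rot: [[0.987, 0.153, -0.049], [0.153, -0.988, -0.014], [-0.05, 0.007, -0.999]]
force: [-0.2, 0.4, -0.4]
width: 0.065
clock: 29.15
ee_pos: [0.5067, 0.3314, 0.018]
eef_rot: [[0.987, 0.153, -0.047], [0.153, -0.988, -0.013], [-0.048, 0.006, -0.999]]
force: [-0.9, -0.6, -0.8]
width: 0.044
clock: 29.78
ee_pos: [0.5099, 0.3323, 0.0761]
eef_rot: [[0.987, 0.153, -0.046], [0.153, -0.988, -0.012], [-0.047, 0.005, -0.999]]
force: [0.6, 0.4, -0.8]
width: 0.0441
```

View pics/s17.png

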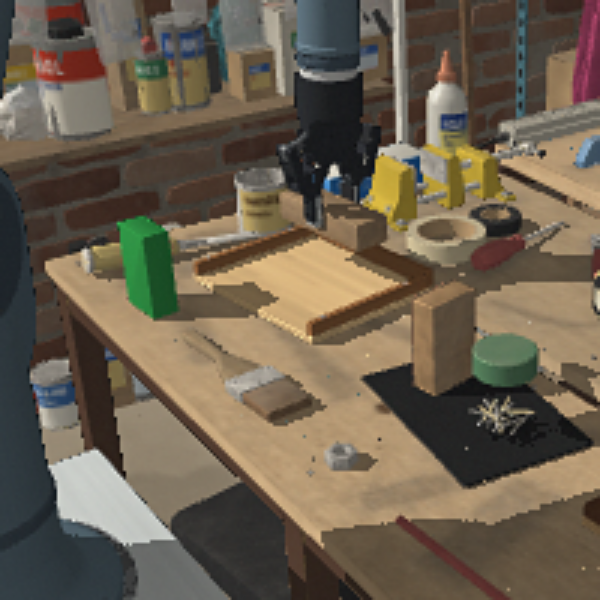

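View pics/w17.png

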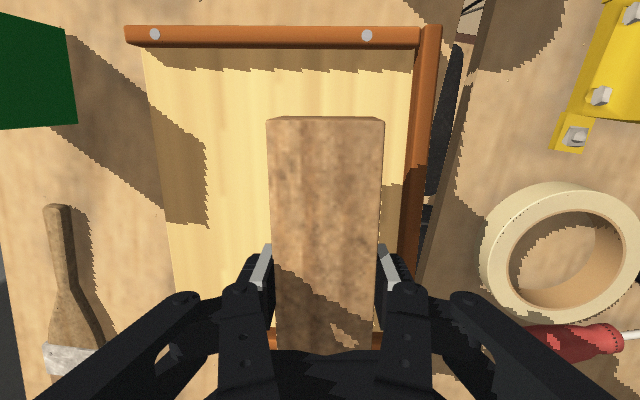

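```bash
python3 -m creep '[[0,0,-40,0,35],[0,0,-40,0,35],[0,0,-25,0,35],[-6,28,-1,0,35],[-12,55,-1,0,35],[-12,57,-1,0,35],[-12,57,-1,0,35],[-12,57,-1,0,35],[-12,57,-1,0,35],[-12,57,-1,0,35],[-10,45,-1,0,35],[-6,25,0,0,35]]';python3 -m creep '[[0,0,0,0.05,35],[0,0,0,0.05,35],[0,0,0,0,35]]'
```

```text
clock: 31.38
ee_pos: [0.4813, -0.1254, 0.1906]
eef_rot: [[0.985, 0.162, -0.065], [0.161, -0.987, -0.021], [-0.067, 0.01, -0.998]]
force: [0.2, 0.4, -1.0]
width: 0.0441
clock: 31.75
ee_pos: [0.4778, -0.1297, 0.1885]
eef_rot: [[0.996, 0.052, -0.07], [0.05, -0.999, -0.021], [-0.071, 0.017, -0.997]]
force: [-0.2, 1.1, -0.5]
width: 0.0438
```

```bash
python3 -m creep '[[-3,30,-1,0,35],[-5,50,-1,0,35],[-5,50,-1,0,35],[-3,35,0,0,35],[0,0,0,0,35],[0,0,0,0,35]]';python3 - <<'E'
from h import *
cv2.imwrite('pics/w18.png',imaging.capture('wrist'))
import pickle; pickle.dump(imaging.get_calibration('wrist'),open('w18.pkl','wb'))
cv2.imwrite('pics/t18.png',cv2.resize(imaging.capture('top')[160:270,370:520],None,fx=4,fy=4))
E
```

```text
clock: 32.5
ee_pos: [0.4707, -0.2945, 0.192]
eef_rot: [[0.995, 0.066, -0.075], [0.065, -0.998, -0.018], [-0.076, 0.013, -0.997]]
force: [-0.2, 0.0, -0.5]
width: 0.0435
```

View pics/w18.png

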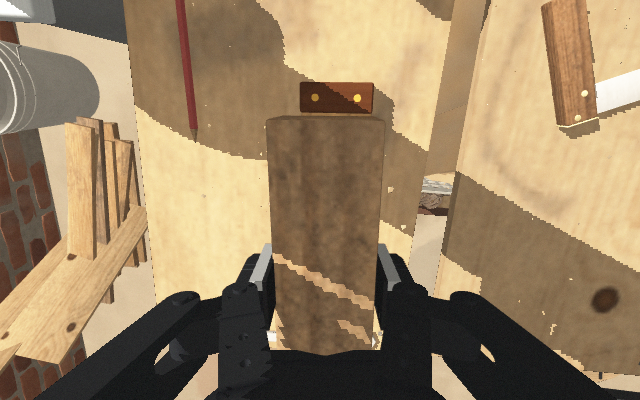

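View pics/t18.png

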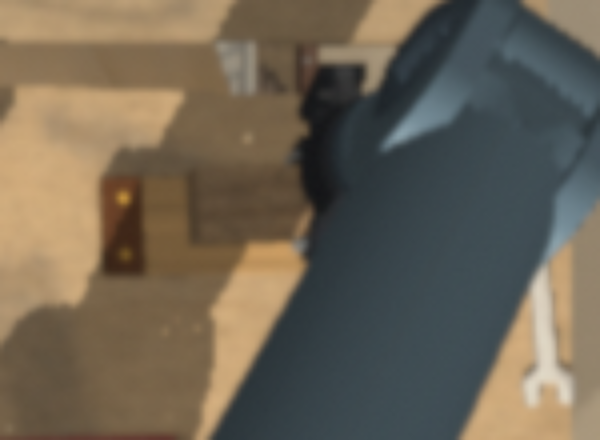

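```bash
python3 - <<'E'
from h import *
import pickle
c=pickle.load(open('w18.pkl','rb'))
L=[p2w(c,*p,.022) for p in [(301,83),(374,83),(373,113),(302,113)]]
print(np.round(L,4)); m=(L[0]+L[1])/2
th=np.arctan2(*(L[1]-L[0])[1::-1]);print(np.degrees(th))
for t in (th,np.radians(2.9)): print(m-.110*np.array([-np.sin(t),np.cos(t),0]))
s=telemetry.sense(); R=np.array(s['eef_rot']); print(np.degrees(np.arctan2(R[1,0],R[0,0])))
E
```

```text
[[ 0.4301 -0.2052  0.022 ]
 [ 0.4981 -0.2011  0.022 ]
 [ 0.5002 -0.2278  0.022 ]
 [ 0.4322 -0.2324  0.022 ]]
3.4879296847573418
[ 0.47079545 -0.31294323  0.022     ]
[ 0.46966847 -0.31300612  0.022     ]
3.7580734723361044
```

```bash
python3 -m creep '[[10,16,0,0.01,35],[0,0,30,0,35],[0,0,50,0,35],[0,0,40,0,35],[0,0,0,0,35],[0,0,0,0,35]]';python3 - <<'E'
from h import *
cv2.imwrite('pics/w19.png',imaging.capture('wrist'))
import pickle; pickle.dump(imaging.get_calibration('wrist'),open('w18.pkl','wb'))
E
```

```text
clock: 33.35
ee_pos: [0.4802, -0.3024, 0.0709]
eef_rot: [[0.995, 0.074, -0.068], [0.073, -0.997, -0.015], [-0.069, 0.01, -0.998]]
force: [-0.3, -0.5, -0.5]
width: 0.0438
```

View pics/w19.png

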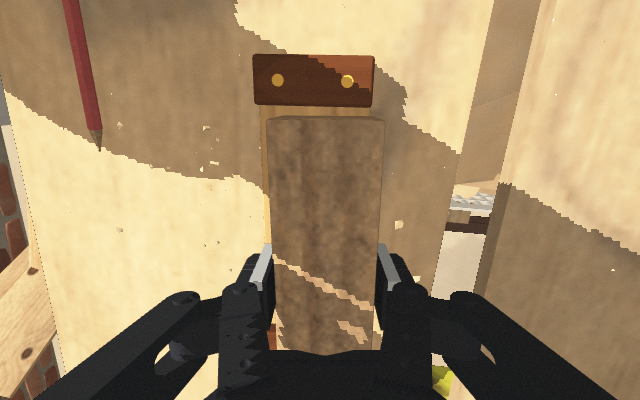

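```bash
python3 - <<'E'
from h import *
import pickle
c=pickle.load(open('w18.pkl','rb'))
L=[p2w(c,*p,.022) for p in [(253,55),(375,57),(373,107),(254,104)]]
print(np.round(L,4)); m=(L[0]+L[1])/2; t=np.radians(3.1)
b=m-.110*np.array([-np.sin(t),np.cos(t),0]); print(b,np.degrees(np.arctan2(*(L[1]-L[0])[1::-1])))
s=telemetry.sense(); R=np.array(s['eef_rot']);b[2]=.019; print(1000*R.T@(b-s['ee_pos']))
E
```

```text
[[ 0.4293 -0.2043  0.022 ]
 [ 0.4979 -0.2009  0.022 ]
 [ 0.4999 -0.2274  0.022 ]
 [ 0.43   -0.2309  0.022 ]]
[ 0.46953231 -0.31246137  0.022     ] 2.825522762340355
[-7.67713556  9.08502019 52.63845285]
```

```bash
python3 -m creep '[[-7.5,9,0,0.02,35],[0,0,20,0,35],[0,0,15,0,35],[0,0,6,0,35],[0,0,0,0,35]]'
```

```text
clock: 34.02
ee_pos: [0.4723, -0.3143, 0.0311]
eef_rot: [[0.997, 0.053, -0.063], [0.052, -0.999, -0.017], [-0.064, 0.013, -0.998]]
force: [0.7, 0.3, -1.2]
width: 0.0442
```

```bash
python3 - <<'E'
from h import *
cv2.imwrite('pics/w20.png',imaging.capture('wrist'))
s=telemetry.sense(); R=np.array(s['eef_rot']);b=np.array([.4695,-.3127,.019]); print(1000*R.T@(b-s['ee_pos']))
E
```

```text
[-2.0409928  -2.05442928 12.48693472]
```

View pics/w20.png

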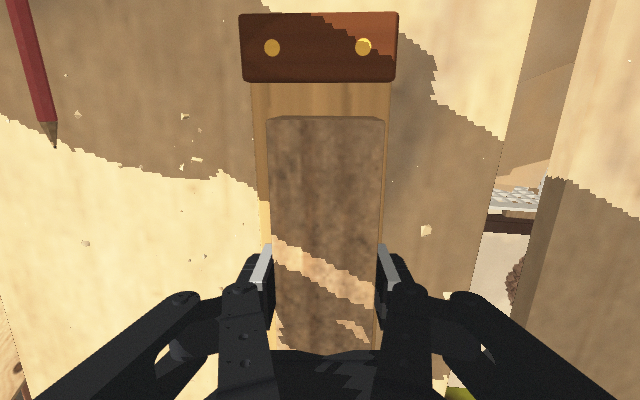

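```bash
python3 -m creep '[[-2,-2,6,0,35],[0,0,3,0,35],[0,0,0,0,35]]'|sed -n 2,4p;python3 -m creep '[[0,0,2,0,35],[0,0,0,0,35]]'|sed -n 2,4p;python3 -m creep '[[0,0,1,0,35],[0,0,0,0,35]]'|sed -n 2,4p
```

```text
ee_pos: [0.4703, -0.3126, 0.0224]
eef_rot: [[0.997, 0.053, -0.061], [0.052, -0.998, -0.017], [-0.062, 0.014, -0.998]]
force: [0.1, 0.4, -1.0]
ee_pos: [0.4705, -0.3128, 0.0206]
eef_rot: [[0.997, 0.053, -0.061], [0.052, -0.998, -0.017], [-0.061, 0.014, -0.998]]
force: [0.8, 0.0, -1.2]
ee_pos: [0.4707, -0.3129, 0.0198]
eef_rot: [[0.997, 0.053, -0.06], [0.052, -0.998, -0.018], [-0.061, 0.014, -0.998]]
force: [-0.0, -0.5, -0.9]
```

```bash
python3 -m creep '[[0,0,1,0,35],[0,0,0,0,45],[0,0,0,0,48],[0,0,0,0,55],[0,0,0,0,70],[0,0,0,0,70]]';python3 -m creep '[[0,0,-15,0,70],[0,0,-30,0,85],[0,0,-40,0,85],[0,0,-40,0,85],[0,0,-30,0,85],[0,0,0,0,85]]';python3 - <<'E'
from h import *
import pickle
cv2.imwrite('pics/w21.png',imaging.capture('wrist')); pickle.dump(imaging.get_calibration('wrist'),open('w21.pkl','wb'))
cv2.imwrite('pics/s21.png',cv2.resize(imaging.capture('scene')[190:330,280:480],None,fx=4,fy=4))
E
```

```text
clock: 35.7
ee_pos: [0.4712, -0.3135, 0.0194]
eef_rot: [[0.997, 0.053, -0.059], [0.052, -0.998, -0.018], [-0.06, 0.015, -0.998]]
force: [-0.1, 0.2, 0.1]
width: 0.0701
clock: 36.45
ee_pos: [0.4812, -0.3116, 0.1836]
eef_rot: [[0.997, 0.052, -0.055], [0.051, -0.999, -0.019], [-0.056, 0.017, -0.998]]
force: [0.3, 0.6, -0.2]
width: 0.0855
```

View pics/w21.png

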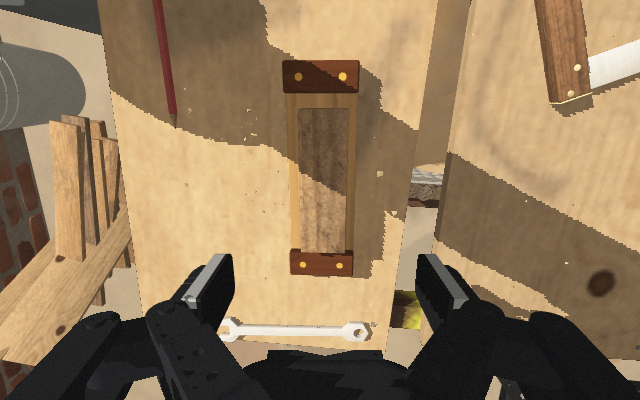

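View pics/s21.png

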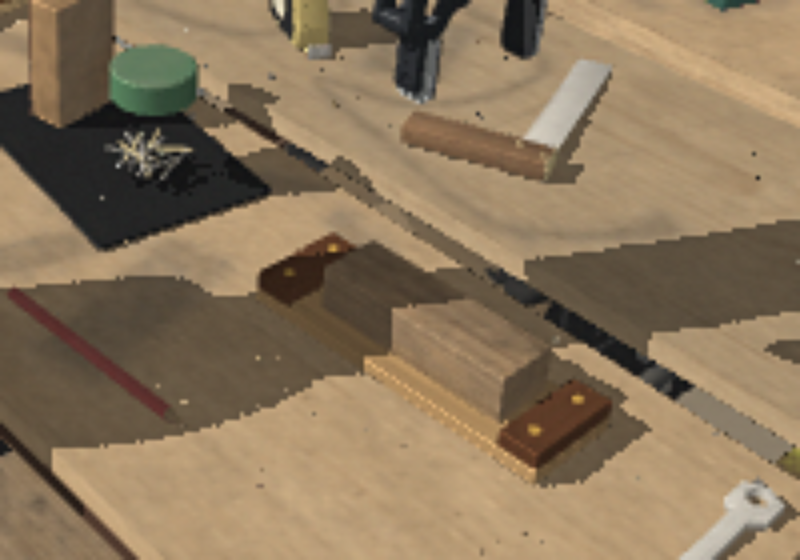

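```bash
python3 - <<'E'
from h import *
import pickle
c=pickle.load(open('w21.pkl','rb'))
B=np.mean([p2w(c,*p,.022) for p in [(283,61),(359,61),(352,275),(290,273)]],0)
O=[p2w(c,*p,.042) for p in [(298,108),(348,108),(346,253),(301,252)]]
print(B,np.mean(O,0),np.round(O,4))
E
```

```text
[ 0.46749748 -0.30973245  0.022     ] [ 0.47117073 -0.31096891  0.042     ] [[ 0.4459 -0.2428  0.042 ]
 [ 0.4892 -0.2405  0.042 ]
 [ 0.4973 -0.379   0.042 ]
 [ 0.4523 -0.3815  0.042 ]]
```

```bash
python3 -m creep '[[0,-25,-10,-0.05,85],[2,-52,-2,-0.05,85],[2,-52,-2,0,85],[2,-52,-2,0,85],[2,-52,-2,0,85],[2,-52,-2,0,85],[1,-32,-1,0,85],[0,-8,0,0,85],[0,0,0,0,85],[0,0,0,0,85]]';python3 - <<'E'
from h import *
import pickle
cv2.imwrite('pics/w22.png',imaging.capture('wrist')); pickle.dump(imaging.get_calibration('wrist'),open('w22.pkl','wb'))
E
```

```text
clock: 37.8
ee_pos: [0.4345, 0.0197, 0.1855]
eef_rot: [[0.985, 0.148, -0.088], [0.147, -0.989, -0.022], [-0.09, 0.009, -0.996]]
force: [-0.4, -0.5, -0.1]
width: 0.0849
```

View pics/w22.png

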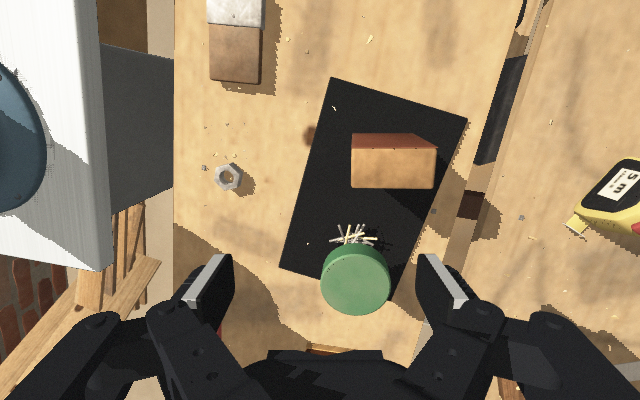

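```bash
python3 -m creep '[[8,0,0,0,85],[8,0,0,0,85],[8,0,0,0,85],[8,0,0,0,85],[0,0,0,0,85]]'|sed -n 2,3p; python3 -m creep '[[0,-8,0,0,85],[0,-8,0,0,85],[0,-8,0,0,85],[0,-6,0,0,85],[0,0,0,0,85]]'|sed -n 2,3p; python3 -m creep '[[0,0,8,0,85],[0,0,8,0,85],[0,0,8,0,85],[0,0,0,0,85]]'|sed -n 2,3p
```

```text
ee_pos: [0.4698, 0.0217, 0.1826]
eef_rot: [[0.986, 0.143, -0.086], [0.141, -0.99, -0.023], [-0.089, 0.01, -0.996]]
ee_pos: [0.4642, 0.0547, 0.1822]
eef_rot: [[0.986, 0.145, -0.087], [0.143, -0.989, -0.022], [-0.09, 0.009, -0.996]]
ee_pos: [0.4613, 0.053, 0.156]
eef_rot: [[0.986, 0.143, -0.089], [0.142, -0.99, -0.023], [-0.091, 0.01, -0.996]]
```

```bash
for r in '[[0,0,-60,0,85],[0,0,0,0,85]]' ; do python3 -m creep "[[0,0,-60,0,85],[0,0,0,0,85]]"|sed -n 2,3p; done; python3 -m creep '[[0,0,0,0,85],[0,0,0,0,85]]'|sed -n 2,3p; python3 -m creep '[[0,0,60,0,85],[0,0,0,0,85]]'|sed -n 2,3p; python3 -m creep '[[0,0,-20,0,85],[0,0,-20,0,85],[0,0,-20,0,85],[0,0,0,0,85]]'|sed -n 2,3p
```

```text
ee_pos: [0.4666, 0.054, 0.2164]
eef_rot: [[0.986, 0.143, -0.09], [0.141, -0.99, -0.024], [-0.093, 0.011, -0.996]]
ee_pos: [0.4658, 0.0538, 0.2155]
eef_rot: [[0.986, 0.143, -0.092], [0.141, -0.99, -0.024], [-0.094, 0.011, -0.996]]
ee_pos: [0.4592, 0.0522, 0.1537]
eef_rot: [[0.985, 0.143, -0.093], [0.141, -0.99, -0.025], [-0.096, 0.011, -0.995]]
ee_pos: [0.4688, 0.0538, 0.2204]
eef_rot: [[0.986, 0.141, -0.087], [0.14, -0.99, -0.024], [-0.09, 0.011, -0.996]]
```

```bash
python3 -m creep '[[0,0,60,0,85],[0,0,0,0,85],[0,0,-20,0,85],[0,0,-20,0,85],[0,0,-20,0,85],[0,0,0,0,85],[0,0,60,0,85],[0,0,0,0,85],[0,0,-20,0,85],[0,0,-20,0,85],[0,0,-20,0,85],[0,0,0,0,85]]'|sed -n 1,3p;python3 -m creep '[[0,0,30,0,85],[0,0,30,0,85],[0,0,-20,0,85],[0,0,-20,0,85],[0,0,-20,0,85],[0,0,30,0,85],[0,0,30,0,85],[0,0,-20,0,85],[0,0,-20,0,85],[0,0,-20,0,85],[0,0,0,0,85]]'|sed -n 1,3p
```

```text
clock: 42.35
ee_pos: [0.482, 0.0551, 0.2407]
eef_rot: [[0.989, 0.138, -0.059], [0.137, -0.99, -0.017], [-0.061, 0.009, -0.998]]
clock: 43.72
ee_pos: [0.4851, 0.0549, 0.2446]
eef_rot: [[0.989, 0.136, -0.053], [0.136, -0.991, -0.017], [-0.055, 0.009, -0.998]]
```

Those reversals reduce the tilt, so I'll run one more batch.

```bash
python3 -m creep '[[0,0,60,0,85],[0,0,0,0,85],[0,0,-20,0,85],[0,0,-20,0,85],[0,0,-20,0,85],[0,0,0,0,85],[0,0,60,0,85],[0,0,0,0,85],[0,0,-20,0,85],[0,0,-20,0,85],[0,0,-20,0,85],[0,0,0,0,85]]'|sed -n 1,3p
```

```text
clock: 45.22
ee_pos: [0.4943, 0.0554, 0.2599]
eef_rot: [[0.99, 0.134, -0.033], [0.133, -0.991, -0.013], [-0.035, 0.008, -0.999]]
```

```bash
python3 -m creep '[[-8,-4,20,-0.025,85],[-8,-3,40,0,85],[0,0,40,0,85],[0,0,25,0,85],[0,0,0,0,85],[0,0,0,0,85]]';python3 - <<'E'
from h import *
import pickle
cv2.imwrite('pics/w23.png',imaging.capture('wrist')); pickle.dump(imaging.get_calibration('wrist'),open('w22.pkl','wb'))
E
```

```text
clock: 45.98
ee_pos: [0.4782, 0.0595, 0.1375]
eef_rot: [[0.987, 0.158, -0.023], [0.158, -0.987, -0.01], [-0.024, 0.006, -1.0]]
force: [-0.2, 0.7, -0.7]
width: 0.0852
```

View pics/w23.png

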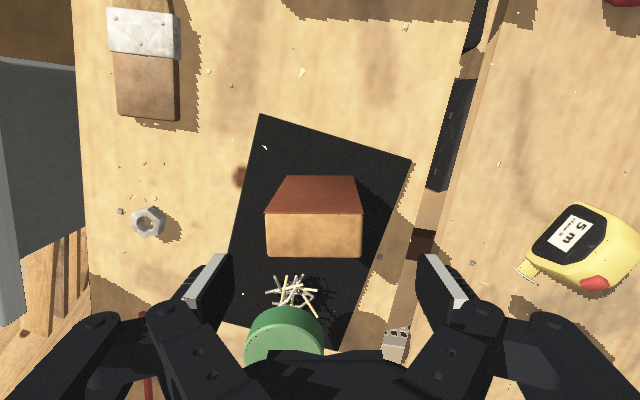

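```bash
python3 -m creep '[[-6,0,0,0,85],[0,0,25,0,85],[0,0,20,0,85],[0,0,0,0,85],[0,0,0,0,85]]';python3 - <<'E'
from h import *
cv2.imwrite('pics/w24.png',imaging.capture('wrist'))
E
```

```text
clock: 46.65
ee_pos: [0.4754, 0.0594, 0.0978]
eef_rot: [[0.987, 0.158, -0.012], [0.158, -0.987, -0.005], [-0.012, 0.003, -1.0]]
force: [-0.5, 0.8, -0.3]
width: 0.0849
```

View pics/w24.png

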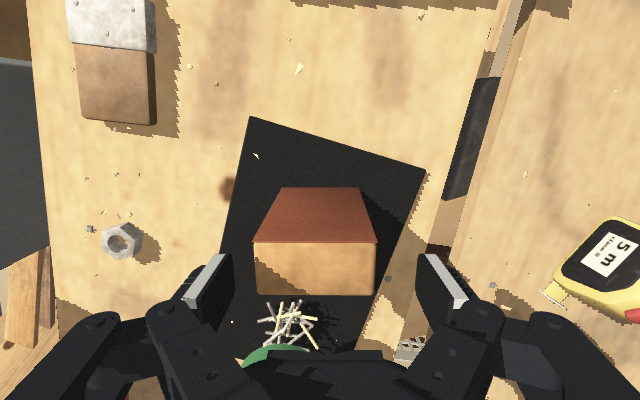

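```bash
python3 -m creep '[[-5,1,0,0,85],[0,0,12,0,85],[0,0,12,0,85],[0,0,10,0,85],[0,0,4,0,85],[0,0,0,0,85]]';python3 - <<'E'
from h import *
cv2.imwrite('pics/w25.png',imaging.capture('wrist'))
E
```

```text
clock: 47.45
ee_pos: [0.4703, 0.0576, 0.0581]
eef_rot: [[0.987, 0.159, -0.011], [0.159, -0.987, -0.004], [-0.011, 0.003, -1.0]]
force: [0.2, -0.5, -0.4]
width: 0.0846
```

View pics/w25.png

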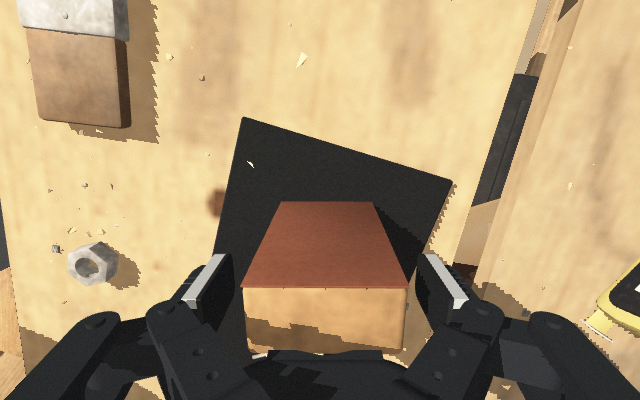

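```bash
python3 -m creep '[[0,0,0,0,70],[0,0,0,0,62],[0,0,0,0,56],[0,0,0,0,50],[0,0,0,0,50]]'|sed -n 2,5p; python3 -m creep '[[0,0,-4,0,50],[0,0,-10,0,50],[0,0,-20,0,50],[0,0,-20,0,50],[0,0,-20,0,50],[0,0,-15,0,50],[0,0,0,0,50],[0,0,0,0,50]]'
```

```text
ee_pos: [0.4713, 0.0578, 0.0591]
eef_rot: [[0.987, 0.159, -0.008], [0.158, -0.987, -0.003], [-0.009, 0.002, -1.0]]
force: [-1.3, -0.3, -1.5]
width: 0.0594
clock: 49.12
ee_pos: [0.4716, 0.0578, 0.1532]
eef_rot: [[0.987, 0.158, -0.008], [0.158, -0.987, -0.003], [-0.008, 0.002, -1.0]]
force: [0.2, 0.6, -0.7]
width: 0.0595
```

```bash
python3 -m creep '[[1,-10,0,0,50],[1,-16,0,0,50],[1,-18,0,0,50],[1,-18,0,0,50],[1,-18,0,0,50],[1,-18,0,0,50],[1,-18,0,0,50],[1,-18,0,0,50],[1,-18,0,0,50],[1,-18,0,0,50],[1,-18,0,0,50],[1,-18,0,0,50]]'
```

```text
clock: 50.62
ee_pos: [0.4442, 0.2791, 0.1475]
eef_rot: [[0.987, 0.163, -0.017], [0.162, -0.987, -0.006], [-0.018, 0.003, -1.0]]
force: [0.6, 0.0, 0.3]
width: 0.0595
```

```bash
python3 -m creep '[[2,-18,0,0,50],[2,-18,0,0,50],[2,-16,0,0,50],[1,-12,0,0,50],[0,-5,0,0,50],[0,0,0,0,50],[0,0,0,0,50]]'
```

```text
clock: 51.5
ee_pos: [0.4394, 0.3539, 0.1468]
eef_rot: [[0.986, 0.164, -0.017], [0.163, -0.987, -0.007], [-0.018, 0.004, -1.0]]
force: [-0.1, 0.1, -0.4]
width: 0.0596
```

```bash
python3 -m creep '[[2,-5,0,0.007,50],[0,0,20,0,50],[0,0,20,0,50],[0,0,18,0,50],[0,0,10,0,50],[0,0,4,0,50],[0,0,0,0,50],[0,0,0,0,50]]'
```

```text
clock: 52.5
ee_pos: [0.4423, 0.3589, 0.0742]
eef_rot: [[0.988, 0.151, -0.014], [0.151, -0.988, -0.004], [-0.014, 0.002, -1.0]]
force: [0.3, 0.0, -0.5]
width: 0.059
```

```bash
python3 -m creep '[[-3,0,4,0,50],[0,0,3,0,50],[0,0,0,0,50],[0,0,0,0,50]]'|sed -n 2,4p;python3 -m creep '[[0,0,2,0,50],[0,0,0,0,50]]'|sed -n 2,4p;python3 -m creep '[[0,0,1.5,0,50],[0,0,0,0,50]]'|sed -n 2,4p
```

```text
ee_pos: [0.4396, 0.3591, 0.068]
eef_rot: [[0.988, 0.152, -0.012], [0.152, -0.988, -0.002], [-0.012, 0.0, -1.0]]
force: [0.1, 0.4, -1.2]
ee_pos: [0.4397, 0.3592, 0.0659]
eef_rot: [[0.988, 0.152, -0.012], [0.152, -0.988, -0.002], [-0.012, 0.0, -1.0]]
force: [0.3, 0.8, -1.0]
ee_pos: [0.4398, 0.3592, 0.0644]
eef_rot: [[0.988, 0.151, -0.012], [0.151, -0.988, -0.002], [-0.012, 0.0, -1.0]]
force: [-0.7, 0.3, -0.3]
```

```bash
python3 -m creep '[[0,0,1,0,50],[0,0,0,0,50]]'|sed -n 2,4p;python3 -m creep '[[0,0,0,0,62],[0,0,0,0,64],[0,0,0,0,68],[0,0,0,0,76],[0,0,0,0,85],[0,0,0,0,85]]';python3 -m creep '[[0,0,-10,0,85],[0,0,-20,0,85],[0,0,-20,0,85],[0,0,-20,0,85],[0,0,-20,0,85],[0,0,-15,0,85],[0,0,0,0,85],[0,0,0,0,85]]';python3 - <<'E'
from h import *
import pickle
cv2.imwrite('pics/w26.png',imaging.capture('wrist')); pickle.dump(imaging.get_calibration('wrist'),open('w26.pkl','wb'))
E
```

```text
ee_pos: [0.4401, 0.3595, 0.0643]
eef_rot: [[0.988, 0.151, -0.011], [0.151, -0.988, -0.001], [-0.012, -0.0, -1.0]]
force: [-0.2, -0.2, 0.8]
clock: 54.5
ee_pos: [0.4403, 0.3597, 0.0642]
eef_rot: [[0.988, 0.151, -0.011], [0.151, -0.988, -0.001], [-0.011, -0.001, -1.0]]
force: [0.3, 0.6, -0.3]
width: 0.0852
clock: 55.5
ee_pos: [0.4418, 0.3597, 0.1757]
eef_rot: [[0.989, 0.151, -0.01], [0.151, -0.989, 0.0], [-0.009, -0.002, -1.0]]
force: [-0.7, 0.8, -0.7]
width: 0.085
```

View pics/w26.png

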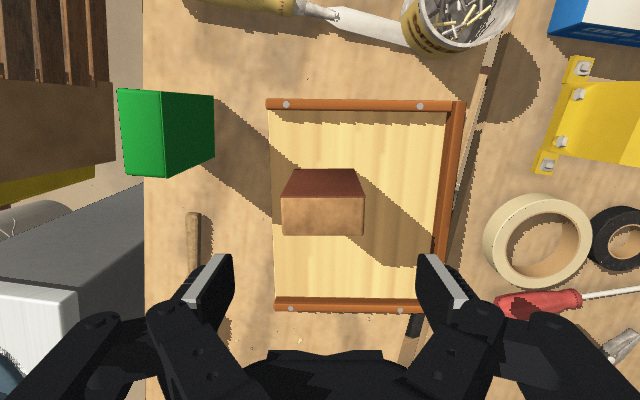

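```bash
python3 - <<'E'
from h import *
import pickle
c=pickle.load(open('w26.pkl','rb'))
S=[p2w(c,*p,.109) for p in [(281,199),(364,198),(363,236),(282,235)]]
print(np.mean(S,0),np.round(S,4))
E
```

```text
[0.44064046 0.35768573 0.109     ] [[0.41   0.3667 0.109 ]
 [0.4671 0.3763 0.109 ]
 [0.4718 0.348  0.109 ]
 [0.4137 0.3397 0.109 ]]
```

```bash
python3 -m creep '[[-1,12,-5,0,85],[-2,22,0,0,85],[-2,24,0,0,85],[-2,24,0,0,85],[-2,24,0,0,85],[-2,24,0,0,85],[-2,24,0,0,85],[-2,24,0,0,85],[-2,24,0,0,85],[-2,24,0,0,85],[-2,24,0,0,85],[-2,24,0,0,85]]';python3 -m creep '[[-2,24,0,0,85],[-2,24,0,0,85],[-2,24,0,0,85],[-2,20,0,0,85],[-1,10,0,0,85],[0,0,0,0,85],[0,0,0,0,85]]'
```

```text
clock: 57.05
ee_pos: [0.4541, 0.0539, 0.1776]
eef_rot: [[0.991, 0.133, -0.018], [0.133, -0.991, -0.005], [-0.018, 0.003, -1.0]]
force: [1.0, 0.2, -0.1]
width: 0.0849
clock: 57.92
ee_pos: [0.4506, -0.0632, 0.1765]
eef_rot: [[0.993, 0.116, -0.022], [0.116, -0.993, -0.002], [-0.022, -0.0, -1.0]]
force: [-0.1, -0.2, -0.4]
width: 0.085
```

```bash
python3 -m creep '[[7,-7,0,0,85],[7,-6,0,-0.02,85],[0,0,20,0,85],[0,0,20,0,85],[0,0,15,0,85],[0,0,0,0,85],[0,0,0,0,85]]';python3 - <<'E'
from h import *
import pickle
cv2.imwrite('pics/w27.png',imaging.capture('wrist')); pickle.dump(imaging.get_calibration('wrist'),open('w27.pkl','wb'))
E
```

```text
clock: 58.8
ee_pos: [0.4667, -0.0406, 0.1203]
eef_rot: [[0.988, 0.151, -0.019], [0.151, -0.989, -0.001], [-0.019, -0.002, -1.0]]
force: [-0.4, -0.1, -0.7]
width: 0.085
```

View pics/w27.png

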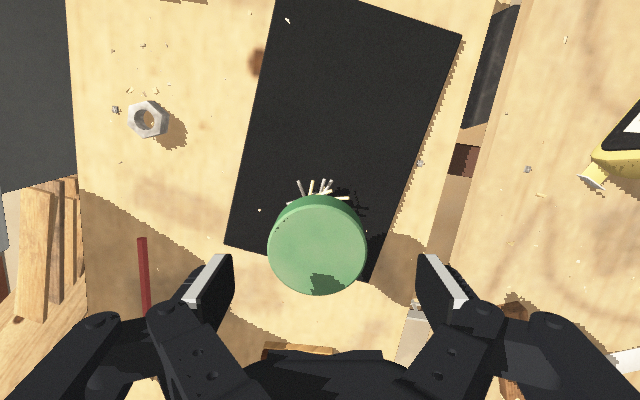

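```bash
python3 - <<'E'
from h import *
import pickle
c=pickle.load(open('w27.pkl','rb'))
o=p2w(c,317,251,.092);s=telemetry.sense();R=np.array(s['eef_rot']); print(o,1000*R.T@(o-s['ee_pos']))
E
```

```text
[ 0.46353308 -0.0505387   0.092     ] [-4.04597967  9.41234234 28.4220655 ]
```

```bash
python3 -m creep '[[-4.5,9,0,0,85],[0,0,15,0,85],[0,0,15,0,85],[0,0,8,0,85],[0,0,0,0,85],[0,0,0,0,85]]';python3 - <<'E'
from h import *
import pickle
cv2.imwrite('pics/w28.png',imaging.capture('wrist')); pickle.dump(imaging.get_calibration('wrist'),open('w27.pkl','wb'))
E
```

```text
clock: 59.6
ee_pos: [0.4629, -0.0513, 0.0803]
eef_rot: [[0.989, 0.15, -0.018], [0.15, -0.989, -0.001], [-0.018, -0.002, -1.0]]
force: [0.7, 0.2, -0.5]
width: 0.0848
```

View pics/w28.png

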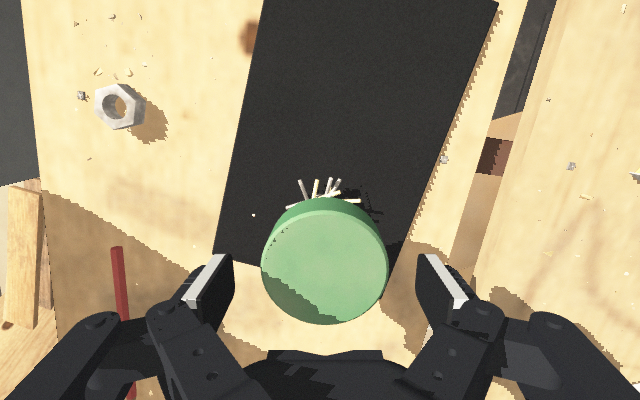

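```bash
python3 - <<'E'
from h import *
import pickle
c=pickle.load(open('w27.pkl','rb'))
o=p2w(c,325,266,.092);s=telemetry.sense();R=np.array(s['eef_rot']); print(o,1000*R.T@(o-s['ee_pos']))
E
python3 -m creep '[[0,0,8,0,85],[0,0,8,0,85],[0,0,7,0,85],[0,0,3,0,85],[0,0,0,0,85]]'|sed -n 2,4p; python3 -m creep '[[0,0,0,0,70],[0,0,0,0,62],[0,0,0,0,56],[0,0,0,0,50],[0,0,0,0,50]]'
```

```text
[ 0.46340248 -0.04854961  0.092     ] [  0.70103091  -2.64575159 -11.64418051]
ee_pos: [0.463, -0.051, 0.0529]
eef_rot: [[0.989, 0.15, -0.017], [0.15, -0.989, -0.001], [-0.016, -0.002, -1.0]]
force: [0.4, -1.2, -0.3]
clock: 60.9
ee_pos: [0.4631, -0.0511, 0.0539]
eef_rot: [[0.989, 0.15, -0.016], [0.15, -0.989, 0.0], [-0.016, -0.003, -1.0]]
force: [-0.2, 0.2, 1.0]
width: 0.0604
```

```bash
python3 -m creep '[[0,0,-4,0,50],[0,0,-10,0,50],[0,0,-20,0,50],[0,0,-20,0,50],[0,0,-20,0,50],[0,0,-15,0,50],[0,0,0,0,50],[0,0,0,0,50]]'|sed -n 2,5p; python3 -m creep '[[1,-10,0,0,50],[2,-16,0,0,50],[2,-18,0,0,50],[2,-18,0,0,50],[2,-18,0,0,50],[2,-18,0,0,50],[2,-18,0,0,50],[2,-18,0,0,50],[2,-18,0,0,50],[2,-18,0,0,50],[2,-18,0,0,50],[2,-18,0,0,50]]'
```

```text
ee_pos: [0.4624, -0.0512, 0.1458]
eef_rot: [[0.989, 0.149, -0.019], [0.149, -0.989, -0.0], [-0.019, -0.003, -1.0]]
force: [-0.1, -0.4, -2.5]
width: 0.0601
clock: 63.4
ee_pos: [0.4449, 0.1679, 0.1364]
eef_rot: [[0.988, 0.151, -0.038], [0.151, -0.989, -0.006], [-0.039, -0.0, -0.999]]
force: [0.1, 0.3, -2.2]
width: 0.0603
```

```bash
python3 -m creep '[[3,-18,-1,0,50],[3,-18,-1,0,50],[3,-18,-1,0,50],[3,-18,-1,0,50],[3,-15,0,0,50],[3,-12,0,0,50],[1,-6,0,0,50],[0,0,0,0,50],[0,0,0,0,50]]'
```

```text
clock: 64.53
ee_pos: [0.4482, 0.2831, 0.1396]
eef_rot: [[0.988, 0.153, -0.038], [0.153, -0.988, -0.007], [-0.039, 0.001, -0.999]]
force: [-0.2, -0.2, -2.4]
width: 0.0602
```

```bash
python3 -m creep '[[6,-4,0,0,50],[0,0,18,0,50],[0,0,18,0,50],[0,0,15,0,50],[0,0,8,0,50],[0,0,4,0,50],[0,0,0,0,50],[0,0,0,0,50]]'
```

```text
clock: 65.53
ee_pos: [0.4515, 0.2855, 0.0715]
eef_rot: [[0.988, 0.15, -0.039], [0.149, -0.989, -0.008], [-0.04, 0.002, -0.999]]
force: [-0.5, -0.6, -3.3]
width: 0.0601
```

```bash
python3 -m creep '[[0,-1.5,5,0,50],[0,0,4,0,50],[0,0,0,0,50],[0,0,0,0,50]]'|sed -n 2,4p;python3 -m creep '[[0,0,2,0,50],[0,0,0,0,50]]'|sed -n 2,4p;python3 -m creep '[[0,0,1,0,50],[0,0,0,0,50]]'|sed -n 2,4p;python3 -m creep '[[0,0,1,0,50],[0,0,0,0,50]]'|sed -n 2,4p
```

```text
ee_pos: [0.4517, 0.2878, 0.063]
eef_rot: [[0.988, 0.15, -0.037], [0.15, -0.989, -0.007], [-0.038, 0.001, -0.999]]
force: [0.0, 0.4, -2.3]
ee_pos: [0.4516, 0.2878, 0.061]
eef_rot: [[0.988, 0.15, -0.037], [0.15, -0.989, -0.006], [-0.038, 0.001, -0.999]]
force: [-0.2, 0.5, -2.2]
ee_pos: [0.4516, 0.2878, 0.06]
eef_rot: [[0.988, 0.15, -0.037], [0.15, -0.989, -0.006], [-0.038, 0.001, -0.999]]
force: [-0.5, -0.4, -2.5]
ee_pos: [0.4518, 0.2879, 0.0595]
eef_rot: [[0.988, 0.15, -0.037], [0.149, -0.989, -0.006], [-0.037, 0.0, -0.999]]
force: [-0.2, -0.4, -1.7]
```

```bash
python3 -m creep '[[0,0,1,0,50],[0,0,0,0,50]]'|sed -n 2,4p;python3 -m creep '[[0,0,0,0,62],[0,0,0,0,64],[0,0,0,0,68],[0,0,0,0,76],[0,0,0,0,85],[0,0,0,0,85]]';python3 -m creep '[[0,0,-10,0,85],[0,0,-20,0,85],[0,0,-20,0,85],[0,0,-20,0,85],[0,0,-20,0,85],[0,0,-15,0,85],[0,0,0,0,85],[0,0,0,0,85]]';python3 - <<'E'
from h import *
import pickle
cv2.imwrite('pics/w29.png',imaging.capture('wrist')); pickle.dump(imaging.get_calibration('wrist'),open('w29.pkl','wb'))
cv2.imwrite('pics/s29.png',cv2.resize(imaging.capture('scene')[110:310,160:460],None,fx=2.6,fy=2.6))
E
```

```text
ee_pos: [0.4519, 0.288, 0.0595]
eef_rot: [[0.988, 0.149, -0.037], [0.149, -0.989, -0.006], [-0.038, 0.0, -0.999]]
force: [-1.0, 0.4, -2.2]
clock: 67.78
ee_pos: [0.4531, 0.2889, 0.0598]
eef_rot: [[0.988, 0.15, -0.035], [0.149, -0.989, -0.004], [-0.035, -0.001, -0.999]]
force: [-0.5, -0.7, -0.5]
width: 0.0852
clock: 68.78
ee_pos: [0.4574, 0.2892, 0.1713]
eef_rot: [[0.988, 0.149, -0.033], [0.149, -0.989, -0.003], [-0.033, -0.002, -0.999]]
force: [-0.1, 0.4, -0.3]
width: 0.085
```

View pics/w29.png

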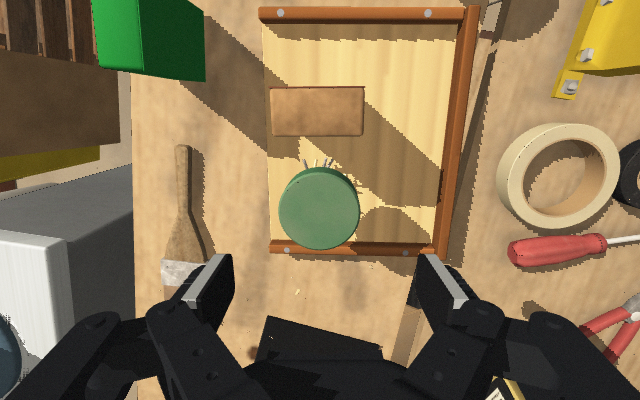

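View pics/s29.png

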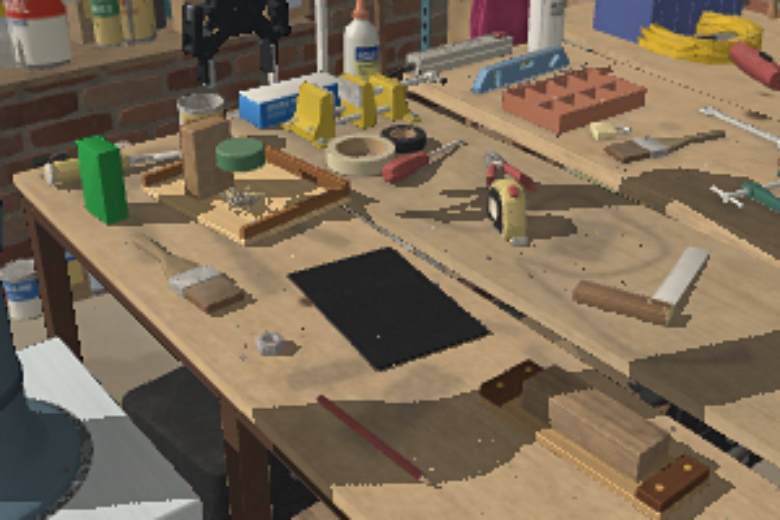

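```bash
python3 - <<'E'
from h import *
import pickle
c=pickle.load(open('w29.pkl','rb'))
print(p2w(c,319,209,.097))
S=[p2w(c,*p,.109) for p in [(270,90),(363,87),(364,134),(273,136)]];print(np.mean(S,0))
E
python3 -m creep '[[0,0,-40,0,85],[0,0,-40,0,85],[0,40,-10,0,85],[0,50,0,0,85],[0,50,0,0,85],[0,50,0,0,85],[0,50,0,0,85],[0,50,0,0,85],[0,20,0,0,85],[0,0,0,0,85],[0,0,0,0,85]]'
python3 - <<'E'
from h import *
t=imaging.capture('top');cv2.imwrite('pics/t30full.png',t)
a=cv2.imread('pics/top0.png')
f=lambda i:cv2.resize(i[165:260,155:285],None,fx=3,fy=3,interpolation=cv2.INTER_CUBIC)
cv2.imwrite('pics/t30.png',np.hstack([f(a),f(t)]))
# lid centroid by green hue
for i in (a,t):
    h=cv2.cvtColor(i,cv2.COLOR_BGR2HSV); m=cv2.inRange(h,(60,50,60),(90,180,200)); m[:, :195]=0;m[:,240:]=0;m[:190]=0;m[235:]=0
    ys,xs=np.nonzero(m);print(len(xs),xs.mean(),ys.mean())
E
```

```text
[0.45132801 0.29011068 0.097     ]
[0.4410174  0.35779267 0.109     ]
clock: 70.25
ee_pos: [0.5037, -0.0253, 0.2553]
eef_rot: [[0.987, 0.153, -0.047], [0.153, -0.988, -0.012], [-0.048, 0.004, -0.999]]
force: [-0.4, -0.1, -0.3]
width: 0.0847
0 nan nan
0 nan nan<stdin>:9: RuntimeWarning: Mean of empty slice.
  ret = ret.dtype.type(ret / rcount)
```

View pics/t30.png

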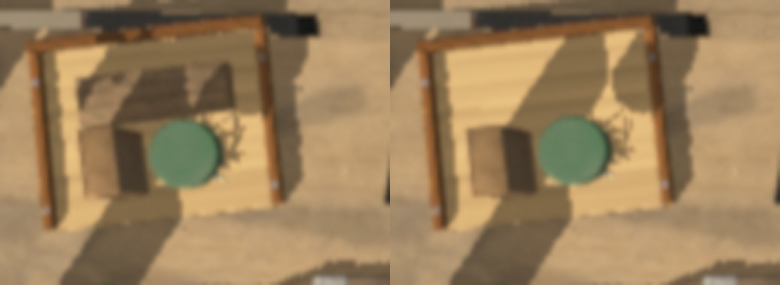

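```bash
python3 - <<'E'
import cv2
t=cv2.imread('pics/t30full.png')
cv2.imwrite('pics/t31.png',cv2.resize(t[90:260,270:500],None,fx=3.2,fy=3.2,interpolation=cv2.INTER_CUBIC))
E
```

```text
(no output)
```

View pics/t31.png

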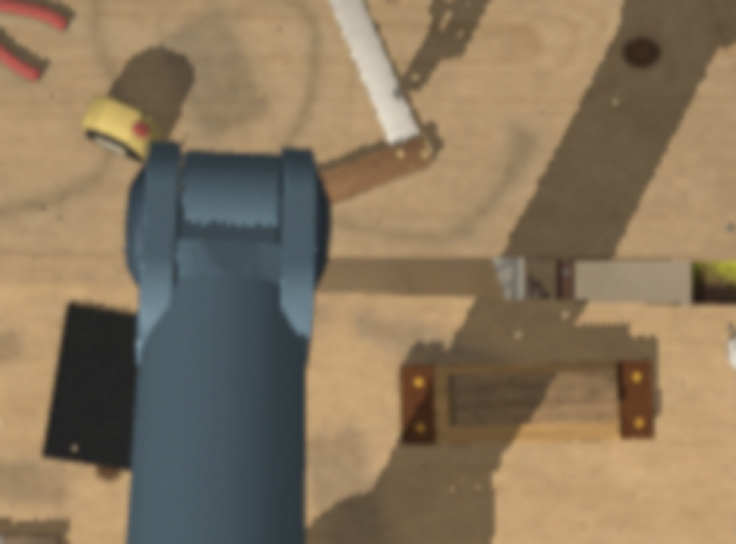

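```bash
python3 -c "
from station import job,telemetry
print(telemetry.sense()['clock']); print(job.sign_off())"
```

```text
70.3
the job is handed in; nothing more can be done
None
```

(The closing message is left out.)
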